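# Rack and lock metal coupons for ultrasonic cleaning, set the timer

### The job

Stand every metal coupon from the orange bin upright in a slot of its own in the cleaning rack (any slot), then lock them in by threading the white rod through the rack's three blue plates and all the coupons, in from the rack's entry end, until its steel handle sits against the first plate. Then turn the timer's dial clockwise from its red zero mark by one click for each coupon in the rack. Leave the bottles and the beaker alone.

Things in the scene. Friction and masses are not known exactly. Their poses are not given: they have to be found in the camera images.
- coupon1: Loose upright pale aluminium coupon, 90 g: a slab 16 mm thick (its x), 40 mm wide (y), 56 mm tall (z), with a 15 mm hole along x, centred 36 mm above the underside, midway across the width. Origin: centre of the underside. Starts standing on the 4 mm floor of a bin compartment. Always present. Which way x points does not matter.
- coupon2: Loose upright yellow brass coupon, 220 g: a slab 16 mm thick (its x), 40 mm wide (y), 56 mm tall (z), with a 15 mm hole along x, centred 36 mm above the underside, midway across the width. Origin: centre of the underside. Starts standing on the 4 mm floor of a bin compartment. May be absent (then reads None). Which way x points does not matter.
- coupon3: Loose upright reddish copper coupon, 240 g: a slab 16 mm thick (its x), 40 mm wide (y), 56 mm tall (z), with a 15 mm hole along x, centred 36 mm above the underside, midway across the width. Origin: centre of the underside. Starts standing on the 4 mm floor of a bin compartment. May be absent (then reads None). Which way x points does not matter.
- coupon4: Loose upright dark steel coupon, 210 g: a slab 16 mm thick (its x), 40 mm wide (y), 56 mm tall (z), with a 15 mm hole along x, centred 36 mm above the underside, midway across the width. Origin: centre of the underside. Starts standing on the 4 mm floor of a bin compartment. May be absent (then reads None). Which way x points does not matter.
- bin: Fixed orange open bin, 225 mm (its x) by 110 mm (its y), walls 22 mm high and 4 mm thick, floor 4 mm thick, with three cross walls making four compartments in a row along its x, each about 51 by 102 mm inside. A coupon stands crosswise in a compartment (coupon x along bin x within 0.3 rad). Origin: centre of the underside.
- rack: Fixed steel rack: base 190 (its x) by 60 (y) by 12 mm thick; three upright blue plates, 10 mm thick, 30 mm wide, up to z = 62 mm, centred at x = -82, 0, +82 mm, each with a 13 mm hole along x, all on the line y = 0, z = 48 mm. Between them four pockets for coupons. Origin: centre of the underside. The rod goes in towards +x.
- slot1 (a point): Centre of the floor of the rack's pocket 1 (counted from the entry end), z = 12 mm; axes as the rack's. The pocket is 20 mm (x) by 44 mm (y), framed by white ribs up to z = 18 mm; pockets lie at rack x = -57, -25, +25, +57 mm. A coupon's underside sits here, its x along the rack's x; its hole is then in line with the plates' holes.
- slot2 (a point): Centre of the floor of the rack's pocket 2 (counted from the entry end), z = 12 mm; axes as the rack's. The pocket is 20 mm (x) by 44 mm (y), framed by white ribs up to z = 18 mm; pockets lie at rack x = -57, -25, +25, +57 mm. A coupon's underside sits here, its x along the rack's x; its hole is then in line with the plates' holes.
- slot3 (a point): Centre of the floor of the rack's pocket 3 (counted from the entry end), z = 12 mm; axes as the rack's. The pocket is 20 mm (x) by 44 mm (y), framed by white ribs up to z = 18 mm; pockets lie at rack x = -57, -25, +25, +57 mm. A coupon's underside sits here, its x along the rack's x; its hole is then in line with the plates' holes.
- slot4 (a point): Centre of the floor of the rack's pocket 4 (counted from the entry end), z = 12 mm; axes as the rack's. The pocket is 20 mm (x) by 44 mm (y), framed by white ribs up to z = 18 mm; pockets lie at rack x = -57, -25, +25, +57 mm. A coupon's underside sits here, its x along the rack's x; its hole is then in line with the plates' holes.
- entry (a point): Centre of the hole's mouth on the outer face of the first plate (rack x = -87 mm, z = 48 mm); its axes are the rack's, +x being the direction in which the rod is pushed. The rod's shoulder is here when the rod is fully home.
- exit (a point): Centre of the hole's mouth on the outer face of the last plate (rack x = +87 mm, z = 48 mm). The rod's tip stands about 12 mm beyond it when home.
- rod: Loose locking rod, 180 g: square steel handle 18 x 18 x 60 mm with a red rear band, then a round white rod 10 mm in diameter, 186 mm long, the last 6 mm tapering to 5 mm. x runs from handle to tip. Origin: on the axis at the shoulder (handle front face); handle x = -60 to 0, rod 0 to 186 mm. Starts lying level, axis 9 mm above the bench. Balances about 15 mm behind the shoulder.
- rod_tip (a point): The end of the white rod, on its axis, 186 mm from the shoulder.
- timer: Fixed white timer box, 130 mm (its x) by 110 mm (its y) by 40 mm high, with the dial in the middle of its top and seven tick marks round it, 30 degrees apart; the red tick, on its -x side, is zero. Origin: centre of the underside.
- dial_grip (a point): Point on the dial's axis at grip height, 77 mm above the bench. The dial is a black disc, 44 mm across, with an upright grip bar 42 mm long, 14 mm thick, 32 mm high, its top 7 mm above this point. The point turns with the dial: the bar lies along its x; a white pointer on the bar's top points to its -x. At dial value 0 its axes are the timer's.
- dial (a joint): Angle of the timer's dial in rad, 0 at the red zero mark where it always starts, growing as the dial is turned clockwise seen from above, up to 3.14. It clicks: it is drawn to the nearest multiple of 30 degrees (0.5236 rad) when let go, with a holding torque of about 0.13 N m.
- amber: Loose amber bottle with a blue cap, 72 mm in diameter, 170 mm tall; bystander. Origin: centre of the underside.
- beaker: Loose glass beaker, 72 mm in diameter at the rim, 85 mm tall; bystander. Origin: centre of the underside.
- washbottle: Loose clear bottle with a white cap, 60 mm in diameter, 140 mm tall; bystander. Origin: centre of the underside.

How it is judged:
On the way, in this order (a step that is already met when the one before it is completed fails the run):
1. every coupon stands upright in a slot of its own in the rack ((horizontal distance between coupon1 and slot1 below 0.005 m or horizontal distance between coupon1 and slot2 below 0.005 m or horizontal distance between coupon1 and slot3 below 0.005 m or horizontal distance between coupon1 and slot4 below 0.005 m) and z of coupon1 in the frame of rack between 0.009 and 0.016 m and angle between each of coupon1, coupon2, coupon3, coupon4's own z axis and vertical below 0.1 rad and angle between the x axis of each of coupon1, coupon2, coupon3, coupon4 and the x axis of rack, either way round below 0.16 rad and (horizontal distance between coupon2 and slot1 below 0.005 m or horizontal distance between coupon2 and slot2 below 0.005 m or horizontal distance between coupon2 and slot3 below 0.005 m or horizontal distance between coupon2 and slot4 below 0.005 m) and z of coupon2 in the frame of rack between 0.009 and 0.016 m and (horizontal distance between coupon3 and slot1 below 0.005 m or horizontal distance between coupon3 and slot2 below 0.005 m or horizontal distance between coupon3 and slot3 below 0.005 m or horizontal distance between coupon3 and slot4 below 0.005 m) and z of coupon3 in the frame of rack between 0.009 and 0.016 m and (horizontal distance between coupon4 and slot1 below 0.005 m or horizontal distance between coupon4 and slot2 below 0.005 m or horizontal distance between coupon4 and slot3 below 0.005 m or horizontal distance between coupon4 and slot4 below 0.005 m) and z of coupon4 in the frame of rack between 0.009 and 0.016 m), for 0.2 s.
2. the rod is threaded through plates and coupons, fully home (all of step 1 and x of rod in the frame of entry between -0.004 and 0.003 m and y of rod in the frame of rack between -0.004 and 0.004 m and z of rod in the frame of rack between 0.044 and 0.052 m and y of rod_tip in the frame of rack between -0.004 and 0.004 m and z of rod_tip in the frame of rack between 0.044 and 0.052 m and angle between the x axis of rod and the x axis of rack, either way round below 0.05 rad), for 0.2 s.
3. the dial stands as many clicks from zero as there are coupons in the rack, three or four (all of step 2 and (((height (world z) of coupon2 above -9 m or height (world z) of rack above 9 m) and (height (world z) of coupon3 above -9 m or height (world z) of rack above 9 m) and (height (world z) of coupon4 above -9 m or height (world z) of rack above 9 m) and value of joint dial between 1.9944 and 2.1944 rad) or (not (height (world z) of coupon2 above -9 m or height (world z) of rack above 9 m) and value of joint dial between 1.4708 and 1.6708 rad) or (not (height (world z) of coupon3 above -9 m or height (world z) of rack above 9 m) and value of joint dial between 1.4708 and 1.6708 rad) or (not (height (world z) of coupon4 above -9 m or height (world z) of rack above 9 m) and value of joint dial between 1.4708 and 1.6708 rad)) and velocity of joint dial between -0.05 and 0.05 rad/s), for 0.3 s.
At the end, for the whole second after the job is handed in: Each coupon upright on the floor of its own slot, within 5 mm of its centre; rod in line through all plates and coupons, shoulder within 4 mm of the first plate; dial at rest within 0.1 rad of one 30-degree click per coupon; bystanders moved under 3 cm (all of step 3 and linear speed of rod below 0.02 m/s); the robot touches nothing.
It fails at once if the amber bottle is moved more than 3 cm (distance of amber from where it was at the start of the episode above 0.03 m).
It fails at once if the beaker is moved more than 3 cm (distance of beaker from where it was at the start of the episode above 0.03 m).
It fails at once if the wash bottle is moved more than 3 cm (distance of washbottle from where it was at the start of the episode above 0.03 m).
Of coupon2, coupon3, coupon4 only 2 to 3 are there at a start; the rules pass over those that are not, and their reading is None.
At some moment in a run one of rod may be knocked a few centimetres aside while the robot is not near it.
It also fails if it takes over 210 s, if anything falls off the work surface, if the arm or the gripper's body presses on something with over 40 N, if the wrist force passes 120 N, or if a joint passes its speed limit or range.

### The arm

A 6-joint arm with a two-finger parallel gripper is mounted at the origin on the work surface. World frame = base frame: x ahead of the robot, y to its left, z up, the work surface at z = 0. Lengths are in m, angles in rad, forces in N, time in s.
With the tool pointing down it reaches from about 0.225 to 0.875 m from the base axis. Payload 3.4 kg.
Tool frame: the origin (TCP) lies at the very end of the fingers, on their centre line; the grasp point (between the pads) lies 19 mm behind it; z points along the fingers, y is the direction in which the jaws open and shut (so a half turn about z gives the same grasp; the last joint's range is limited). The gripper opens to 85 mm and grips with 20 to 120 N. Pads are 22 mm wide; open, the fingers measure 114 mm over their backs; the gripper's body (76 mm by 85 mm) begins 54 mm behind the grasp point. The pads swing forward as they close: fully open they stand 13 mm farther back than shut.
Start: joints at [1.157, 0.276, 1.505, -0, 1.361, -0.121], TCP at [0.166, 0.551, 0.231] pointing down, gripper open.
Joint ranges: [-2.89, 2.89], [-0.75, 2.08], [0.22, 2.7], [-1.18, 4.32], [0.11, 2.71], [-2.7, 2.7]. Speed limits (rad/s): [2.57, 2.57, 3.14, 3.14, 3.14, 3.14].

### API

Orientations are given as a unit quaternion [w, x, y, z].
In Python, from rig import get_state, get_image, calibration, sign_off gives the robot as it stands. The module is installed in compiled form; this text tells all that it offers.
- The arm moves only by the tool drive_tool, never from a script. Its argument "targets" is one flat list of numbers, 7 for each row, row after row: the turn, a rotation vector about the tool's x, y, z in degrees, then the shift along the tool's x, y, z in mm, then the opening, from 0 (shut) to 1 (fully open). In form: [wx, wy, wz, tx, ty, tz, fingers, wx, wy, wz, tx, ty, tz, fingers, ...]. A call has 1 to 12 rows; each row shifts and turns the commanded pose from where the row before left it, along the tool's axes as they then stand; what a row does not reach is not made up. A row lasts 1/8 s, in which the tool goes at most 62.5 mm and 10.7 degrees, less where a joint would pass 70% of its speed; a pose out of reach is approached as far as the arm can. A call is refused whole if a number of a shift passes 62.5 or a number of a turn 10.7, either way. A call with a gripper value outside its range is refused whole. The fingers move at their own pace and stop on an object; "grip_force" is the grip in N (left out, the last holds). Time passes only in rows, so rows that do not move let the fingers close. It gives the time, the measured TCP pose, the force and the opening at its end, in the units of the state.
- get_state(): the state, without advancing time (a new reading comes with each control period).
- get_image(name): name is "scene" or "top" or "wrist"; returns the picture (480x640x3 uint8, red, green, blue); there is no depth.
- calibration(name): a dict with "mtx" (3x3 intrinsics, pixels), "world_to_cam" (4x4, takes a point from world to camera coordinates); the wrist camera has in their place "hand_eye" (4x4, takes a point from camera to tool coordinates, whose origin is the TCP and whose axes are the flange's). Camera axes: x right, y down, z forward; pixel columns grow to the right and rows downward; lengths in m; the calibration is good to about 2 mm. A picture is of the moment at which its call begins: read the wrist's pose just before it. calibration takes no time and is no camera call.
- sign_off(): hands the job in, once; it reports no verdict.
The state is a dict: "clock": time; "qpos": joint angles; "qd": joint speeds; "effort": joint torques, N m; "position": TCP position; "ee_rot": TCP orientation; "contact_force": force on the tool from outside, world axes, zero at the start; "moment": the same for the moment, N m; "width": finger opening in m.
Only numpy, scipy, OpenCV 4.12 (cv2) and the standard library are available. Lean on these libraries where they do the work, as an engineer would, in place of code of your own. Each camera call takes 0.05 s, during which the arm holds its last target.

## Working session

There is one attempt and no reset: what is moved stays moved. The work goes in short steps, Python scripts to look and compute and a tool call to move; the robot and the scene stay as the last step left them, time stands still between calls to the robot, and variables do not carry over. Pictures are saved under pics/ and viewed, and the job is handed in when it is done.

Besides the shell and the picture viewer there is one more tool, called after "Emit:" as name(argument=value, ...) on one line, values as JSON. drive_tool: Moves the arm, as the interface text tells. Its arguments: {"type":"object","properties":{"targets":{"type":"array"},"grip_force":{"type":"number"}},"required":["targets"]}

```bash
ls; mkdir -p pics
python3 - <<'E'
from rig import *
import cv2, numpy as np
np.set_printoptions(precision=4,suppress=True)
print(get_state())
for n in ["scene","top","wrist"]:
    im=get_image(n); cv2.imwrite(f"pics/{n}0.png",im[:,:,::-1]); print(n,calibration(n))
E
```

```text
pics
{'clock': 0.0, 'qpos': array([ 1.157 ,  0.2766,  1.5061, -0.    ,  1.3607, -0.121 ]), 'qd': array([ 0.0016,  0.0005, -0.0024,  0.0001, -0.0005,  0.001 ]), 'effort': array([  0.0003, -41.6767, -24.5808,  -0.0001,   0.011 ,  -0.    ]), 'position': array([0.1658, 0.55  , 0.2304]), 'ee_rot': array([-0.0002,  0.1459,  0.9893, -0.0009]), 'contact_force': array([ 0.2382, -0.6362, -0.2193]), 'moment': array([-0.0021,  0.0154, -0.0395]), 'width': 0.08535384798527769}
scene {'mtx': array([[517.3976,   0.    , 328.264 ],
       [  0.    , 517.3976, 234.9297],
       [  0.    ,   0.    ,   1.    ]]), 'world_to_cam': array([[ 0.8737,  0.4864,  0.0034, -0.5308],
       [ 0.3233, -0.5754, -0.7513, -0.0602],
       [-0.3635,  0.6575, -0.66  ,  1.3004],
       [ 0.    ,  0.    ,  0.    ,  1.    ]])}
top {'mtx': array([[561.4719,   0.    , 321.686 ],
       [  0.    , 561.4719, 235.7879],
       [  0.    ,   0.    ,   1.    ]]), 'world_to_cam': array([[-0.0142, -0.9999, -0.0056,  0.1021],
       [-0.9933,  0.0148, -0.1145,  0.5401],
       [ 0.1146,  0.004 , -0.9934,  1.3407],
       [ 0.    ,  0.    ,  0.    ,  1.    ]])}
wrist {'mtx': array([[362.1928,   0.    , 323.7905],
       [  0.    , 362.1928, 234.9967],
       [  0.    ,   0.    ,   1.    ]]), 'hand_eye': array([[-0.0015, -0.9548, -0.2973,  0.0766],
       [ 1.    , -0.0015, -0.0001, -0.0008],
       [-0.0004, -0.2973,  0.9548, -0.1414],
       [ 0.    ,  0.    ,  0.    ,  1.    ]])}
```

View pics/top0.png

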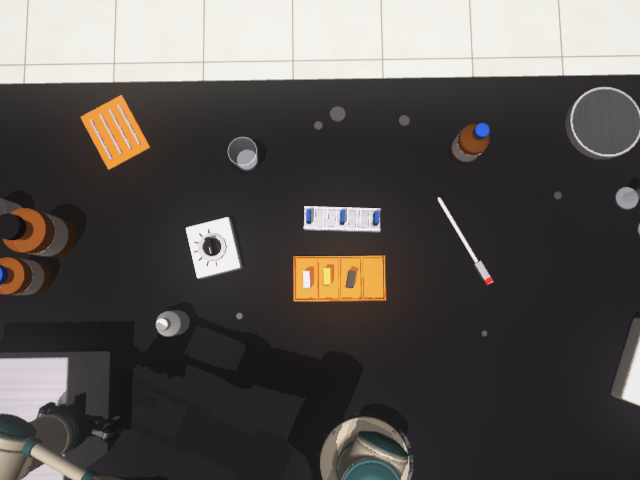

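View pics/scene0.png

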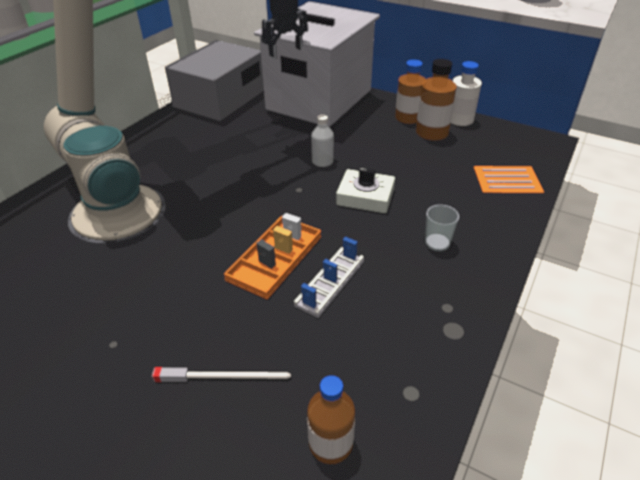

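View pics/wrist0.png

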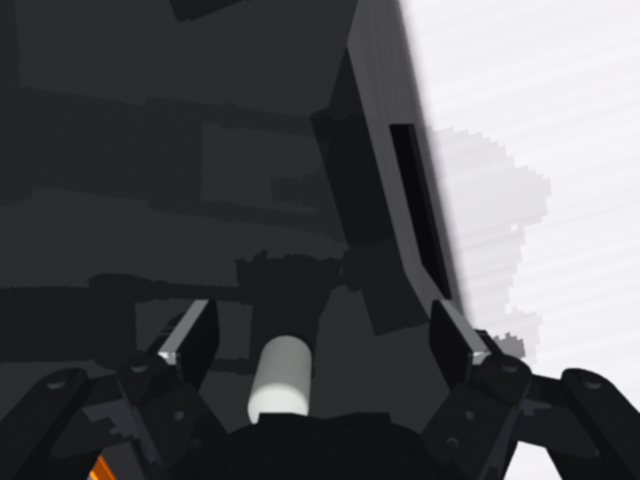

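```bash
cat > h.py <<'E'
from rig import *
import cv2, numpy as np
from scipy.spatial.transform import Rotation as Ro
np.set_printoptions(precision=4,suppress=True)
def rot(s): q=s['ee_rot']; return Ro.from_quat([q[1],q[2],q[3],q[0]])
def cam(n,s=None):
    """returns K, R, t: Xc = R Xw + t"""
    c=calibration(n)
    if n!='wrist': T=c['world_to_cam']
    else:
        s=s or get_state(); W=np.eye(4); W[:3,:3]=rot(s).as_matrix(); W[:3,3]=s['position']
        T=np.linalg.inv(W@c['hand_eye'])
    return c['mtx'],T[:3,:3],T[:3,3]
def p2w(C,uv,z):
    K,R,t=C; uv=np.atleast_2d(uv).astype(float)
    d=np.c_[uv,np.ones(len(uv))]@np.linalg.inv(K).T@R; o=-R.T@t
    return o+d*((z-o[2])/d[:,2])[:,None]
def w2p(C,X):
    K,R,t=C; X=np.atleast_2d(X); p=(X@R.T+t)@K.T; return p[:,:2]/p[:,2:]
def snap(n,name):
    s=get_state(); C=cam(n,s); im=get_image(n)[:,:,::-1].copy(); cv2.imwrite(f'pics/{name}.png',im)
    np.savez(f'pics/{name}.npz',K=C[0],R=C[1],t=C[2]); return im,C
def load(name):
    d=np.load(f'pics/{name}.npz'); return cv2.imread(f'pics/{name}.png'),(d['K'],d['R'],d['t'])
def crop(im,name,x0,y0,x1,y1,f):
    cv2.imwrite(f'pics/{name}.png',cv2.resize(im[y0:y1,x0:x1],None,fx=f,fy=f,interpolation=cv2.INTER_CUBIC))
def togo(pos,yaw=None,s=None):
    """print tool-axes shift (mm) to world pos, pointing down; yaw = world angle of tool y axis (mod pi)"""
    s=s or get_state(); R=rot(s).as_matrix()
    print('at',s['position'],'yaw y',np.degrees(np.arctan2(R[1,1],R[0,1])),'tilt z',R[:,2],'w',s['width'],'F',s['contact_force'],'t',s['clock'])
    if yaw is not None:
        dw=(yaw-np.arctan2(R[1,1],R[0,1])+np.pi/2)%np.pi-np.pi/2
        xb=np.array([np.sin(yaw),-np.cos(yaw),0]); yb=np.array([np.cos(yaw),np.sin(yaw),0])
        T=np.c_[xb,yb,[0,0,-1]]
        if T[:,1]@R[:,1]<0: T=T@np.diag([-1,-1,1])
        print('rotvec tool deg',np.degrees(Ro.from_matrix(R.T@T).as_rotvec()))
        print('shift after turning (mm)',1000*T.T@(np.array(pos)-s['position']))
    print('shift now (mm)',1000*R.T@(np.array(pos)-s['position']))
E
python3 - <<'E'
from h import *
im=cv2.imread('pics/top0.png'); crop(im,'c1',280,195,400,310,6)
crop(im,'c2',430,185,510,295,5);crop(im,'c3',150,120,270,340,3)
C=cam('top')
for n,uv,z in [('rackL',(304,219),0),('rackR',(381,219),0),('binTL',(293,256),.022),('binBR',(386,301),.022),('al',(307,279),.06),('br',(327,274),.06),('st',(351,279),.06),('tip',(439,199),.009),('tail',(490,283),.009),('timer',(213,247),.04),('beak',(242,152),0),('amber',(466,150),0),('wash',(175,323),0)]: print(n,p2w(C,uv,z)[0])
E
```

```text
rackL [0.5882 0.1381 0.    ]
rackR [ 0.5853 -0.0549  0.    ]
binTL [0.4938 0.1653 0.022 ]
binBR [ 0.3811 -0.0595  0.022 ]
al [0.4356 0.1304 0.06  ]
br [0.4468 0.0828 0.06  ]
st [0.4341 0.0261 0.06  ]
tip [ 0.6323 -0.2002  0.009 ]
tail [ 0.4213 -0.3173  0.009 ]
timer [0.5171 0.3581 0.04  ]
beak [0.7629 0.2941 0.    ]
amber [ 0.7591 -0.2754  0.    ]
wash [0.3346 0.4581 0.    ]
```

View pics/c1.png

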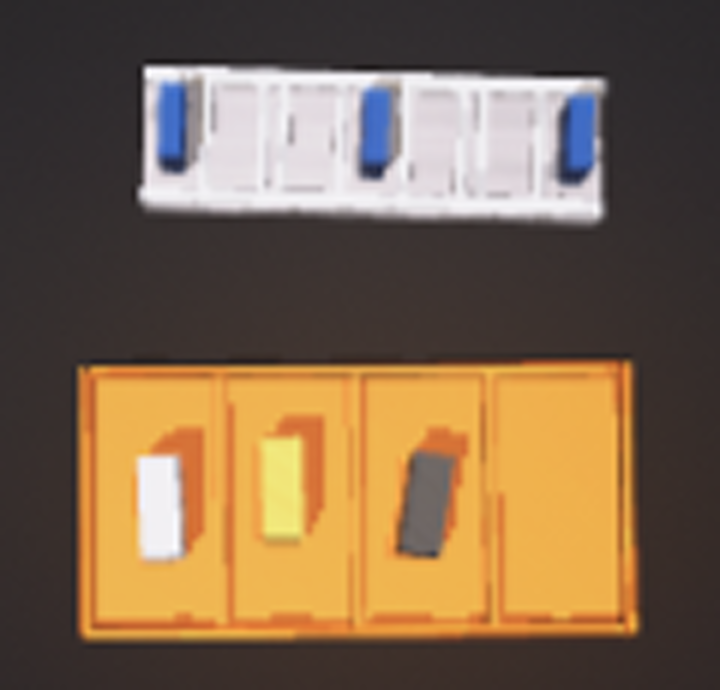

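View pics/c3.png

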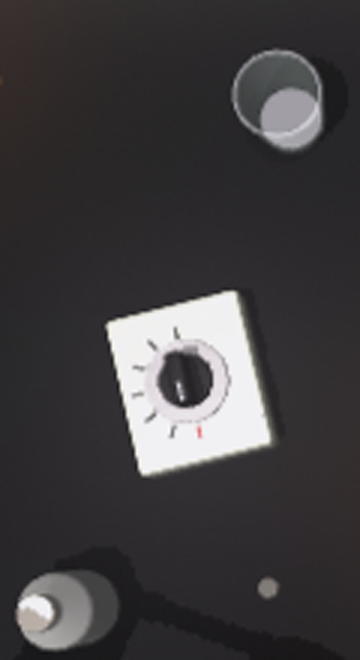

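```bash
sed -i 's/xb=np.array(\[np.sin(yaw),-np.cos(yaw),0\])/xb=np.array([-np.sin(yaw),np.cos(yaw),0])/' h.py; python3 -c "
from h import *
togo([.45,.08,.33],0)"
```

```text
at [0.1658 0.5502 0.2307] yaw y 73.22315206732011 tilt z [-0.0005 -0.0012 -1.    ] w 0.08549615266398351 F [0.5533 0.1554 0.8137] t 0.15
rotvec tool deg [-0.0716  0.0414 73.2231]
shift after turning (mm) [-470.1738  284.1737  -99.3428]
shift now (mm) [-407.7762 -368.2687  -98.9133]
```

Emit:
drive_tool(targets=[0,0,10.5,0,0,-14,1,0,0,10.5,0,0,-14,1,0,0,10.5,0,0,-14,1,0,0,10.5,0,0,-14,1,0,0,10.5,0,0,-14,1,0,0,10.5,0,0,-14,1,0,0,10.2,0,0,-14,1])

```text
clock: 1.02
position: [0.1659, 0.5504, 0.3294]
ee_rot: [0.0, 0.709, 0.705, -0.0]
contact_force: [0.3, -0.3, 0.2]
width: 0.0855
```

Emit:
drive_tool(targets=[0,0,0,-47,28.4,0,1,0,0,0,-47,28.4,0,1,0,0,0,-47,28.4,0,1,0,0,0,-47,28.4,0,1,0,0,0,-47,28.4,0,1,0,0,0,-47,28.4,0,1,0,0,0,-47,28.4,0,1,0,0,0,-47,28.4,0,1,0,0,0,-47,28.4,0,1,0,0,0,-47,28.4,0,1,0,0,0,0,0,0,1])

```text
clock: 2.4
position: [0.4518, 0.0775, 0.3286]
ee_rot: [0.0, 0.709, 0.705, -0.001]
contact_force: [-0.4, 1.2, 0.3]
width: 0.0855
```

```bash
python3 -c "
from h import *
snap('wrist','w1'); togo([.45,.08,.33],0)"
```

```text
at [0.4505 0.0794 0.3287] yaw y -0.18885725843160658 tilt z [-0.0016  0.0004 -1.    ] w 0.08537737001430729 F [-0.0255 -0.5453 -1.3801] t 2.45
rotvec tool deg [-0.092  -0.0215 -0.1889]
shift after turning (mm) [ 0.6389 -0.5205 -1.3356]
shift now (mm) [ 0.6377 -0.5247 -1.3345]
```

View pics/w1.png

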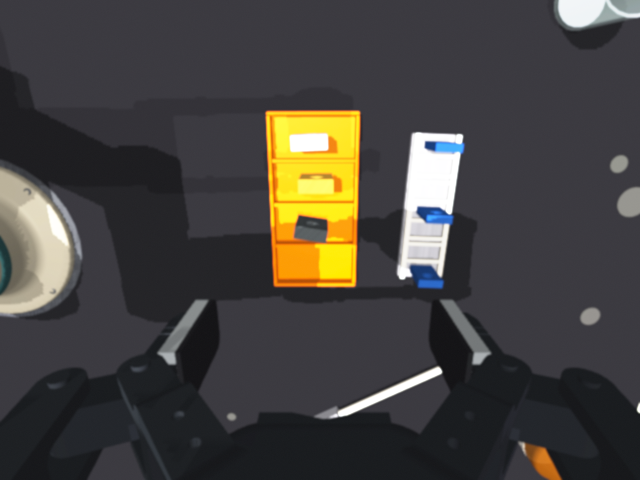

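```bash
python3 -c "
from h import *
im,C=load('w1'); crop(im,'w1c',260,100,480,300,3.6)"
```

```text
(no output)
```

View pics/w1c.png

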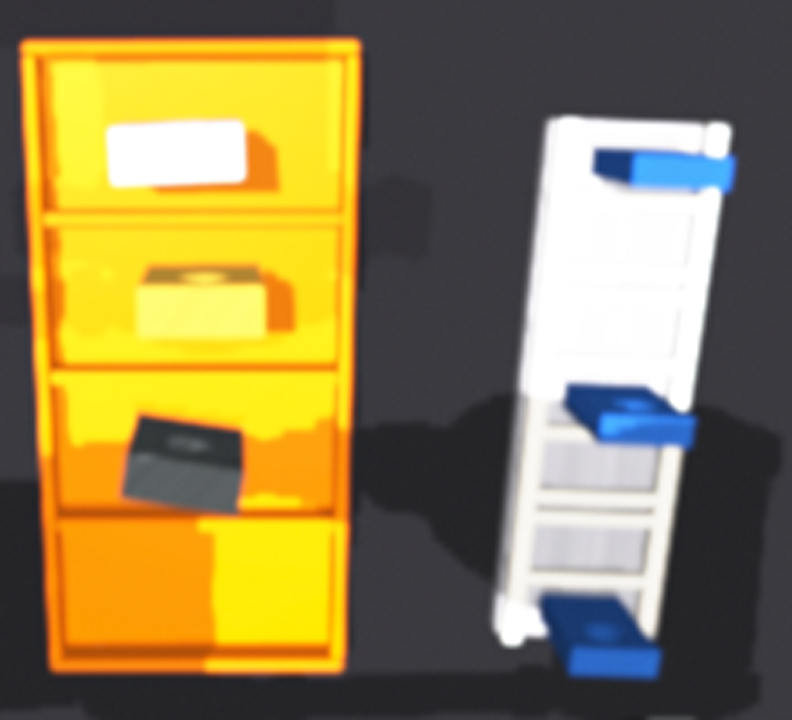

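Run:
```python
from h import *
im,C=load('w1'); f=lambda P:np.array(P)/3.6+[260,100]-[.36,.36]
for n,P,z in [('al',[(109,132),(243,128),(246,182),(111,187)],.06),('br',[(137,287),(265,284),(267,335),(138,340)],.06),('st',[(133,457),(243,472),(238,512),(122,497)],.06),
 ('p+y',[(635,153),(735,151),(733,190),(632,188)],.062),('p0',[(600,413),(694,415),(693,445),(603,442)],.062),('p-y',[(566,649),(660,650),(657,678),(571,676)],.062),
 ('bin',[(22,40),(360,40),(346,670),(50,670)],.022)]:
    X=p2w(C,f(P),z); print(n,'mean',X.mean(0)[:2], 'len',np.linalg.norm(np.diff(X,axis=0),axis=1),'ang',np.degrees(np.arctan2(*(X[1]-X[0])[[1,0]])),np.degrees(np.arctan2(*(X[2]-X[3])[[1,0]])))
# top view: plates and coupons
im=cv2.imread('pics/top0.png');C=cam('top'); f=lambda P:np.array(P)/6+[280,195]-[.42,.42]
for n,P,z in [('al',[(137,457),(179,455),(186,556),(143,559)],.06),('br',[(261,437),(299,436),(303,538),(264,541)],.06),('st',[(412,452),(454,455),(438,556),(397,550)],.06),
 ('p+y',[(160,84),(184,84),(184,158),(160,160)],.062),('p0',[(366,88),(390,88),(388,164),(362,166)],.062),('p-y',[(569,96),(593,96),(591,170),(567,172)],.062)]:
    X=p2w(C,f(P),z); print(n,'mean',X.mean(0)[:2], 'len',np.linalg.norm(np.diff(X,axis=0),axis=1))
```

```text
al mean [0.4347 0.1307] len [0.0407 0.016  0.0415] ang 1.2531305103712373 1.6759887339499
br mean [0.4415 0.0833] len [0.0402 0.0162 0.0411] ang 0.9490827943120843 1.8531728160331338
st mean [0.4349 0.0261] len [0.0363 0.0139 0.0387] ang -8.485458445021779 -8.145068207110038
p+y mean [0.5889 0.1258] len [0.0303 0.0116 0.0309] ang 0.717799089697191 -1.5020994791893447
p0 mean [0.5851 0.0446] len [0.0303 0.01   0.0293] ang -1.6415141832870384 -2.3613457467493073
p-y mean [ 0.5808 -0.0382] len [0.0321 0.0105 0.0296] ang -1.0459019872227926 -1.840343144020165
bin mean [0.4378 0.0535] len [0.1099 0.2243 0.1114] ang -0.3984591080704806 -0.3814563643607837
al mean [0.4356 0.1317] len [0.0166 0.0399 0.017 ]
br mean [0.4423 0.084 ] len [0.0151 0.0403 0.0154]
st mean [0.4355 0.0274] len [0.0167 0.0404 0.0163]
p+y mean [0.5891 0.1256] len [0.0096 0.0299 0.0096]
p0 mean [0.5859 0.0439] len [0.0096 0.0307 0.0104]
p-y mean [ 0.5818 -0.0373] len [0.0096 0.0299 0.0096]
```

```bash
python3 -c "
from h import *
togo([.4352,.131,.1],np.radians(1.5))"
```

```text
at [0.4505 0.0794 0.3287] yaw y -0.18885725843160658 tilt z [-0.0016  0.0004 -1.    ] w 0.08537737001430729 F [-0.0255 -0.5453 -1.3801] t 2.45
rotvec tool deg [-0.0917 -0.0227 -1.6889]
shift after turning (mm) [ 52.0222 -13.9635 228.6644]
shift now (mm) [ 51.5027 -15.1234 228.7082]
```

Emit:
drive_tool(targets=[0,0,-1.7,0,0,0,0.7,0,0,0,13,-3.5,57,0.7,0,0,0,13,-3.5,57,0.7,0,0,0,13,-3.5,57,0.7,0,0,0,13,-3.5,57,0.7,0,0,0,0,0,0,0.7,0,0,0,0,0,0,0.7])

```text
clock: 3.32
position: [0.436, 0.133, 0.1031]
ee_rot: [0.001, 0.696, 0.718, 0.001]
contact_force: [0.6, 0.2, 0.8]
width: 0.0597
```

```bash
python3 -c "
from h import *
im,C=snap('wrist','w2');togo([.4352,.131,.02],np.radians(1.5))"
```

```text
at [0.4368 0.1328 0.1037] yaw y 1.8025707340148858 tilt z [ 0.0052  0.0006 -1.    ] w 0.059893823194861605 F [-0.4585  0.3897  0.5818] t 3.375
rotvec tool deg [ 0.2974 -0.027   0.3026]
shift after turning (mm) [-1.7717 -1.6395 83.7351]
shift now (mm) [-1.8013 -2.0835 83.7246]
```

View pics/w2.png

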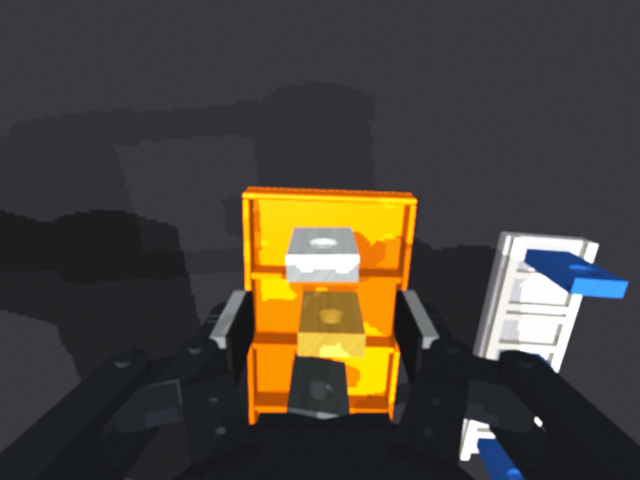

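```bash
python3 -c "
from h import *
im,C=load('w2')
X=p2w(C,[(287,260),(358,257),(359,280),(286,281)],.06);print(X,X.mean(0))
X=p2w(C,[(299,334),(362,332),(364,355),(299,354)],.06);print(X,X.mean(0))
print(w2p(C,[[.4352,.131,.06],[.4368,.1328,.1037]]))
"
```

```text
[[0.4151 0.1362 0.06  ]
 [0.4537 0.1391 0.06  ]
 [0.455  0.1255 0.06  ]
 [0.4145 0.1237 0.06  ]] [0.4346 0.1311 0.06  ]
[[0.4221 0.0902 0.06  ]
 [0.4587 0.0926 0.06  ]
 [0.4609 0.077  0.06  ]
 [0.4222 0.0766 0.06  ]] [0.441  0.0841 0.06  ]
[[323.6069 269.8002]
 [327.721  305.2356]]
```

Emit:
drive_tool(grip_force=40, targets=[0,0,0,-1.5,-1.5,40,0.7,0,0,0,0,0,30,0.7,0,0,0,0,0,13,0.7,0,0,0,0,0,0,0.7,0,0,0,0,0,0,0.2,0,0,0,0,0,0,0.2,0,0,0,0,0,0,0.2,0,0,0,0,0,0,0.2,0,0,0,0,0,0,0.2])

```text
clock: 4.5
position: [0.4347, 0.1309, 0.0198]
ee_rot: [0.001, 0.696, 0.718, 0.001]
contact_force: [0.9, -0.8, 7.0]
width: 0.0398
```

```bash
python3 -c "
from h import *
togo([.4352,.131,.1],np.radians(1.5))
im,C=snap('wrist','w3')"
```

```text
at [0.4347 0.1309 0.0198] yaw y 1.735261086749941 tilt z [ 0.0036  0.0004 -1.    ] w 0.03975553108159204 F [ 0.9362 -0.8209  6.9679] t 4.5
rotvec tool deg [ 0.2072 -0.0184  0.2353]
shift after turning (mm) [  0.1366   0.5102 -80.2296]
shift now (mm) [  0.1597   0.8009 -80.2272]
```

View pics/w3.png

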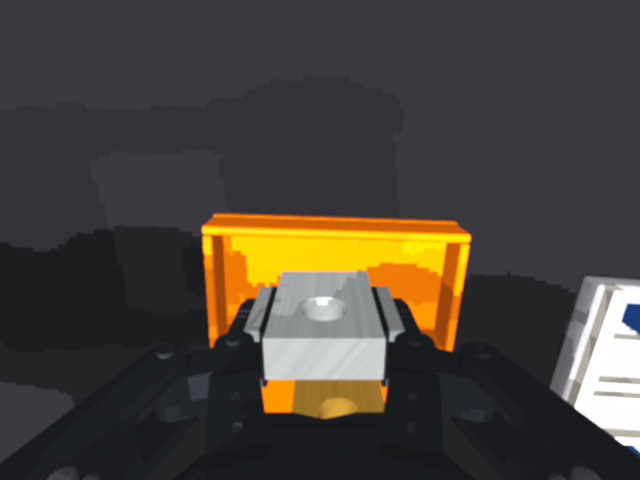

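```bash
python3 -c "
from h import *
im,C=load('w3')
X=p2w(C,[(265,338),(384,338),(386,379),(264,380)],.06);print(X.mean(0))
"
```

```text
[0.4339 0.1322 0.06  ]
```

Emit:
drive_tool(targets=[0,0,0,0,0,-25,0.2,0,0,0,0,0,-35,0.2,0,0,4.4,0,0,-30,0.2,0,0,0,0,0,0,0.2])

```text
clock: 5.05
position: [0.4351, 0.1311, 0.1108]
ee_rot: [0.002, 0.723, 0.691, 0.003]
contact_force: [-0.1, 0.1, -0.4]
width: 0.0397
```

```bash
python3 -c "
from h import *
togo([.5882,.1011,.11],np.radians(-2.7))"
```

```text
at [0.4351 0.1311 0.1108] yaw y -2.6474321938614427 tilt z [ 0.0063  0.001  -1.    ] w 0.03968934190477615 F [-0.0675  0.1136 -0.3629] t 5.05
rotvec tool deg [ 0.3596 -0.0739  0.0528]
shift after turning (mm) [-22.716  154.3106   0.7568]
shift now (mm) [-22.8598 154.2819   1.6959]
```

Emit:
drive_tool(targets=[0.3,0,0,-5,38,0,0.2,0,0,0,-6,39,0,0.2,0,0,0,-6,39,0,0.2,0,0,0,-6,38,0,0.2,0,0,0,0,0,0,0.2,0,0,0,0,0,0,0.2])

```text
clock: 5.8
position: [0.5842, 0.1005, 0.1063]
ee_rot: [-0.003, 0.723, 0.69, -0.003]
contact_force: [-0.8, 0.5, -1.4]
width: 0.0392
```

```bash
python3 -c "
from h import *
im,C=snap('wrist','w4');togo([.5882,.1008,.11],np.radians(-2.7))"
```

```text
at [0.584  0.1007 0.1067] yaw y -2.6491589427509563 tilt z [-0.0085  0.0003 -1.    ] w 0.03977741880930706 F [ 0.0987 -0.5059 -0.9579] t 5.85
rotvec tool deg [-0.4895  0.0045  0.0509]
shift after turning (mm) [ 0.3211  4.1821 -3.3467]
shift now (mm) [ 0.3171  4.1536 -3.3823]
```

View pics/w4.png

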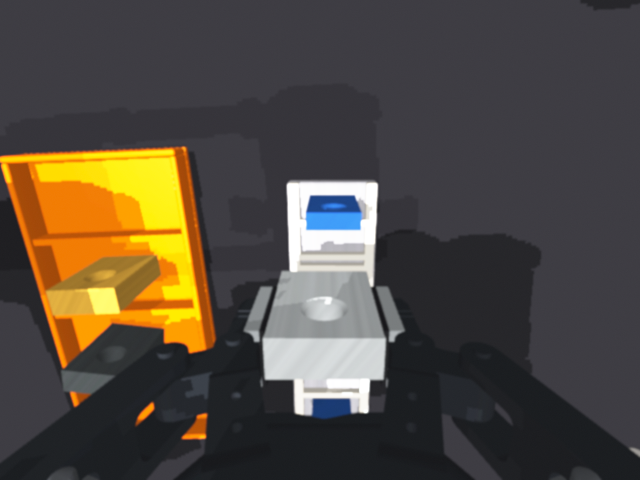

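Emit:
drive_tool(targets=[-0.5,0,0,0,4.2,10,0.2,0,0,0,0,0,25,0.2,0,0,0,0,0,18,0.2,0,0,0,0,0,0,0.2,0,0,0,0,0,0,0.2])

```text
clock: 6.48
position: [0.5903, 0.1005, 0.0551]
ee_rot: [0.002, 0.723, 0.691, 0.002]
contact_force: [0.9, 0.3, -0.8]
width: 0.0395
```

```bash
python3 -c "
from h import *
im,C=snap('wrist','w5');togo([.5882,.1008,.0285],np.radians(-2.7))"
```

```text
at [0.5907 0.1005 0.0555] yaw y -2.6618644303193326 tilt z [ 0.0052  0.     -1.    ] w 0.03967265184572371 F [ 0.1635 -0.2385 -0.2219] t 6.525
rotvec tool deg [ 0.2967 -0.0147  0.0382]
shift after turning (mm) [ 0.1892 -2.5111 26.9859]
shift now (mm) [ 0.184  -2.6507 26.9726]
```

View pics/w5.png

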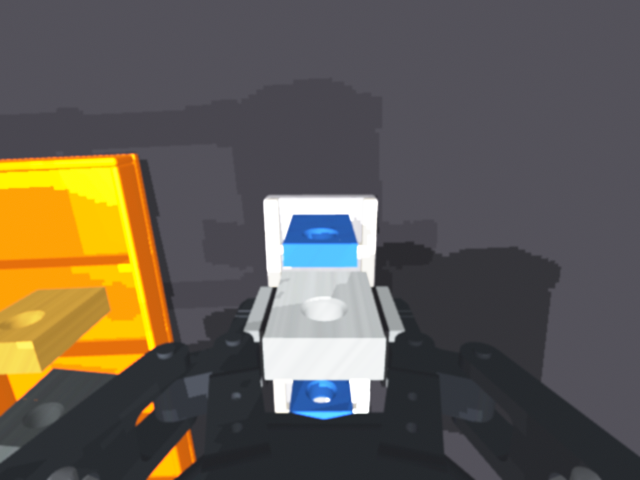

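Emit:
drive_tool(targets=[0.2,0,0,0,-2.5,8,0.2,0,0,0,0,0,7,0.2,0,0,0,0,0,0,0.2,0,0,0,0,0,0,0.2,0,0,0,0,0,0,0.2])

```text
clock: 7.15
position: [0.588, 0.1004, 0.0398]
ee_rot: [0.0, 0.723, 0.69, 0.0]
contact_force: [0.2, -0.4, -0.4]
width: 0.0392
```

```bash
python3 -c "
from h import *
im,C=snap('wrist','w6');togo([.5882,.1008,.0285],np.radians(-2.7))"
```

```text
at [0.588  0.1004 0.0399] yaw y -2.6821540447801073 tilt z [ 0.0005  0.0001 -1.    ] w 0.03942345237602946 F [ 0.6464 -0.023  -1.7606] t 7.2
rotvec tool deg [ 0.0282 -0.0089  0.0178]
shift after turning (mm) [ 0.3668  0.2035 11.352 ]
shift now (mm) [ 0.365   0.1981 11.3522]
```

Emit:
drive_tool(targets=[0,0,0,0.2,0,4,0.2,0,0,0,0,0,4,0.2,0,0,0,0,0,3,0.2,0,0,0,0,0,0,0.2])

```text
clock: 7.7
position: [0.5875, 0.1006, 0.0282]
ee_rot: [-0.0, 0.723, 0.69, -0.0]
contact_force: [0.5, -0.4, -0.3]
width: 0.0392
```

```bash
python3 -c "
from h import *
im,C=snap('wrist','w7');togo([.5882,.1008,.0285],np.radians(-2.7))"
```

```text
at [0.5876 0.1006 0.0284] yaw y -2.6759894799396093 tilt z [-0.0004  0.0001 -1.    ] w 0.03954345854113791 F [-0.8683 -0.5698 -0.6124] t 7.75
rotvec tool deg [-0.0254 -0.0023  0.024 ]
shift after turning (mm) [ 0.1871  0.5801 -0.0729]
shift now (mm) [ 0.1869  0.5802 -0.0732]
```

View pics/w7.png

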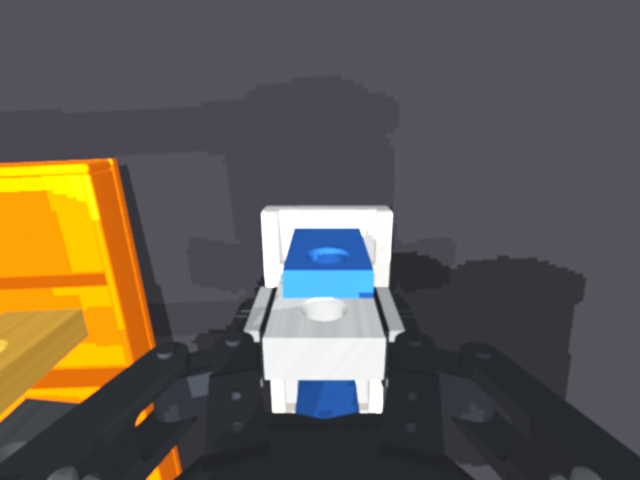

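Emit:
drive_tool(targets=[0,0,0,0,1,0,0.2,0,0,0,0,0,0.4,0.2,0,0,0,0,0,0,0.7,0,0,0,0,0,0,0.7,0,0,0,0,0,0,0.7,0,0,0,0,0,-30,0.7,0,0,0,0,0,-40,0.7,0,0,0,0,0,-15,0.7,0,0,0,0,0,0,0.7])

```text
clock: 8.88
position: [0.5893, 0.1006, 0.1141]
ee_rot: [0.001, 0.723, 0.69, 0.001]
contact_force: [0.8, -1.1, 0.1]
width: 0.0596
```

```bash
python3 -c "
from h import *
im,C=snap('wrist','w8');togo([.4415,.0838,.11],np.radians(1.4))"
```

```text
at [0.5883 0.1006 0.1128] yaw y -2.6751800786193196 tilt z [-0.0005  0.     -1.    ] w 0.05955643723809108 F [ 0.2475  0.4348 -0.0893] t 8.925
rotvec tool deg [-0.0274 -0.0022 -4.0752]
shift after turning (mm) [ -13.1755 -147.2051    2.8189]
shift now (mm) [ -23.6035 -145.8952    2.8883]
```

View pics/w8.png

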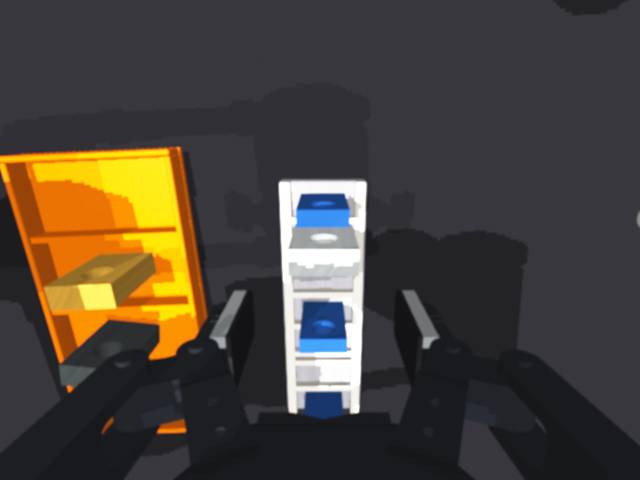

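Emit:
drive_tool(targets=[0,0,-4.1,0,0,0,0.7,0,0,0,-3.2,-37,0,0.7,0,0,0,-3.2,-37,0,0.7,0,0,0,-3.4,-37,0,0.7,0,0,0,-3.4,-36,0,0.7,0,0,0,0,0,20,0.7,0,0,0,0,0,0,0.7,0,0,0,0,0,0,0.7])

```text
clock: 9.93
position: [0.4423, 0.0838, 0.0929]
ee_rot: [-0.0, 0.698, 0.716, -0.0]
contact_force: [-0.2, 0.4, -0.0]
width: 0.0602
```

```bash
python3 -c "
from h import *
im,C=load('w8')
for P in [[(298,212),(348,212),(349,227),(297,227)],[(300,333),(347,333),(347,350),(300,350)]]:
  X=p2w(C,P,.062);print(X.mean(0))
togo([.4415,.0838,.020],np.radians(1.4))"
```

```text
[0.5893 0.1248 0.062 ]
[0.5858 0.0472 0.062 ]
at [0.4423 0.0838 0.0929] yaw y 1.4219284111200607 tilt z [-0.001   0.0001 -1.    ] w 0.060182207525256944 F [-0.1967  0.3711 -0.0139] t 9.925
rotvec tool deg [-0.0548 -0.0052  0.0219]
shift after turning (mm) [ 0.0546 -0.7939 72.8538]
shift now (mm) [ 0.0483 -0.7242 72.8546]
```

Emit:
drive_tool(targets=[0,0,0,0,-0.7,40,0.7,0,0,0,0,0,25,0.7,0,0,0,0,0,8,0.7,0,0,0,0,0,0,0.7,0,0,0,0,0,0,0.2,0,0,0,0,0,0,0.2,0,0,0,0,0,0,0.2,0,0,0,0,0,0,0.2])

```text
clock: 10.92
position: [0.4425, 0.0838, 0.0213]
ee_rot: [0.001, 0.698, 0.716, 0.001]
contact_force: [0.3, -0.5, 5.9]
width: 0.0393
```

```bash
python3 -c "
from h import *
im,C=snap('wrist','w9');togo([.4415,.0838,.110],np.radians(-2.7))"
```

```text
at [0.4425 0.0838 0.0214] yaw y 1.424596925792975 tilt z [ 0.0027  0.0002 -1.    ] w 0.03959599857456391 F [0.1094 0.1038 6.8089] t 10.975
rotvec tool deg [ 0.1564 -0.0129  4.1246]
shift after turning (mm) [ -0.0445  -1.028  -88.6497]
shift now (mm) [  0.0408  -0.786  -88.6522]
```

View pics/w9.png

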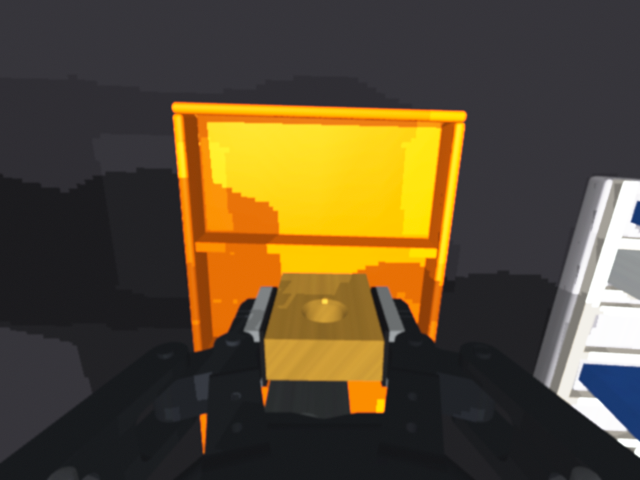

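Emit:
drive_tool(targets=[0,0,0,0,0,-25,0.2,0,0,0,0,0,-35,0.2,0,0,4.1,0,0,-30,0.2,0,0,0,0,0,0,0.2])

```text
clock: 11.48
position: [0.4429, 0.0838, 0.112]
ee_rot: [0.002, 0.723, 0.691, 0.002]
contact_force: [0.0, 0.1, -2.4]
width: 0.0397
```

```bash
python3 -c "
from h import *
togo([.5867,.0688,.11],np.radians(-2.7))"
```

```text
at [0.4429 0.0838 0.112 ] yaw y -2.6340866634516766 tilt z [ 0.0051  0.0003 -1.    ] w 0.03974620153625758 F [ 0.0313  0.0899 -2.3515] t 11.475
rotvec tool deg [ 0.2905 -0.0293  0.066 ]
shift after turning (mm) [ -8.2504 144.3345   1.9759]
shift now (mm) [ -8.4178 144.3131   2.7033]
```

Emit:
drive_tool(targets=[0,0,0,-2,36,0,0.2,0,0,0,-2,36,0,0.2,0,0,0,-2,36,0,0.2,0,0,0,-2.2,36,0,0.2,0,0,0,0,0,20,0.2,0,0,0,0,0,30,0.2,0,0,0,0,0,0,0.2,0,0,0,0,0,0,0.2])

```text
clock: 12.48
position: [0.5847, 0.0688, 0.06]
ee_rot: [-0.0, 0.723, 0.691, -0.0]
contact_force: [0.2, -0.5, -2.4]
width: 0.0396
```

```bash
python3 -c "
from h import *
im,C=snap('wrist','w10');togo([.5870,.0688,.0295],np.radians(-2.7))"
```

```text
at [0.5854 0.0688 0.0607] yaw y -2.6546102739373594 tilt z [ 0.001   0.0001 -1.    ] w 0.03946559304145751 F [ 0.3609 -0.0361 -2.7261] t 12.525
rotvec tool deg [ 0.0597 -0.0064  0.0454]
shift after turning (mm) [ 0.0548  1.6147 31.2064]
shift now (mm) [ 0.0501  1.5823 31.2081]
```

View pics/w10.png

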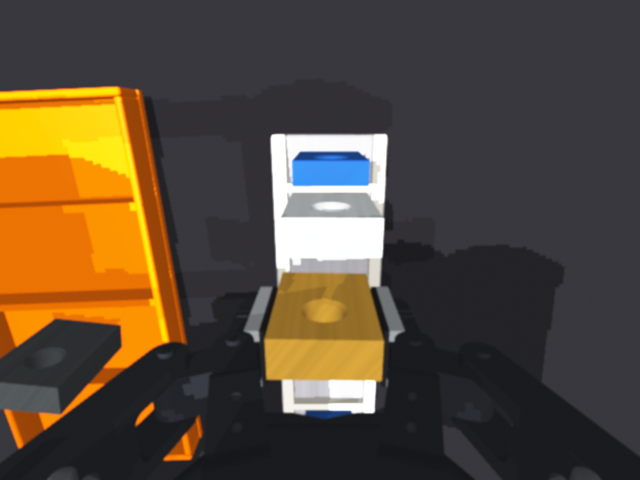

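Emit:
drive_tool(targets=[0,0,0,0,1.7,8,0.2,0,0,0,0,0,8,0.2,0,0,0,0,0,5,0.2,0,0,0,0,0,4,0.2,0,0,0,0,0,3,0.2,0,0,0,0,0,0,0.2,0,0,0,0,0,0,0.2])

```text
clock: 13.4
position: [0.5868, 0.0688, 0.0324]
ee_rot: [0.0, 0.723, 0.69, 0.0]
contact_force: [0.2, 0.4, -2.1]
width: 0.0397
```

```bash
python3 -c "
from h import *
im,C=snap('wrist','w11');togo([.5870,.0688,.0295],np.radians(-2.7))"
```

```text
at [0.5868 0.0688 0.0325] yaw y -2.6726016118281004 tilt z [ 0.0005  0.0001 -1.    ] w 0.039653853347799285 F [ 0.6711 -0.3916 -2.974 ] t 13.45
rotvec tool deg [ 0.0276 -0.0057  0.0274]
shift after turning (mm) [0.0426 0.2146 2.9586]
shift now (mm) [0.0422 0.2132 2.9587]
```

View pics/w11.png

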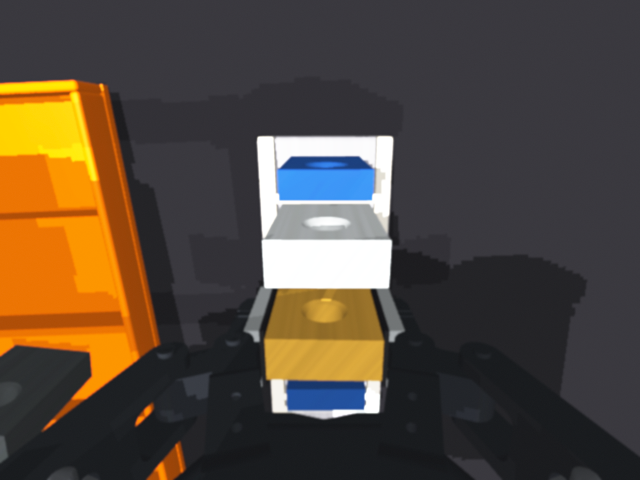

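Emit:
drive_tool(targets=[0,0,0,0,0.4,1.5,0.2,0,0,0,0,0,1.5,0.2,0,0,0,0,0,0,0.2,0,0,0,0,0,0,0.7,0,0,0,0,0,0,0.7,0,0,0,0,0,0,0.7,0,0,0,0,0,-30,0.7,0,0,0,0,0,-40,0.7,0,0,0,0,0,-10,0.7,0,0,0,0,0,0,0.7])

```text
clock: 14.7
position: [0.5872, 0.0687, 0.1096]
ee_rot: [0.0, 0.723, 0.69, 0.0]
contact_force: [0.1, -0.3, -1.2]
width: 0.0597
```

```bash
python3 -c "
from h import *
im,C=snap('wrist','w12');togo([.4352,.0265,.09],np.radians(-8.5))"
```

```text
at [0.5864 0.0687 0.1086] yaw y -2.6770432483383204 tilt z [-0.001   0.0001 -1.    ] w 0.05958528405151776 F [-0.5745 -0.1193  0.7321] t 14.75
rotvec tool deg [-0.0584  0.0006  5.823 ]
shift after turning (mm) [ -64.0998 -143.2775   18.6224]
shift now (mm) [ -49.2336 -149.0224   18.7723]
```

View pics/w12.png

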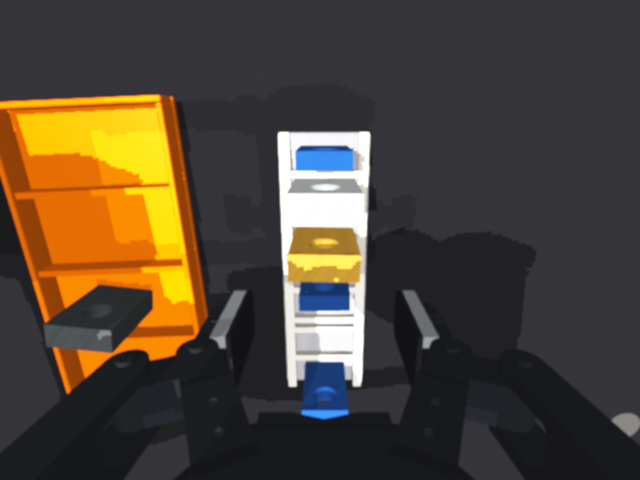

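Emit:
drive_tool(targets=[0,0,5.8,0,0,0,0.7,0,0,0,-16,-36,0,0.7,0,0,0,-16,-36,0,0.7,0,0,0,-16,-36,0,0.7,0,0,0,-16,-35.5,0,0.7,0,0,0,0,0,18,0.7,0,0,0,0,0,0,0.7,0,0,0,0,0,0,0.7])

```text
clock: 15.75
position: [0.4358, 0.0266, 0.0909]
ee_rot: [-0.0, 0.757, 0.653, -0.0]
contact_force: [0.5, 0.1, 0.4]
width: 0.0596
```

```bash
python3 -c "
from h import *
im,C=snap('wrist','w13');togo([.4352,.0265,.020],np.radians(-8.5))
print(w2p(C,[.4352,.0265,.06]))"
```

```text
at [0.4362 0.0266 0.0912] yaw y -8.46602929707289 tilt z [-0.0001  0.0001 -1.    ] w 0.05967693833575365 F [-0.4888 -0.4471  0.6067] t 15.8
rotvec tool deg [-0.0048 -0.0038  0.034 ]
shift after turning (mm) [-0.2369 -0.9579 71.1754]
shift now (mm) [-0.2411 -0.9521 71.1755]
[[324.2702 275.5488]]
```

View pics/w13.png

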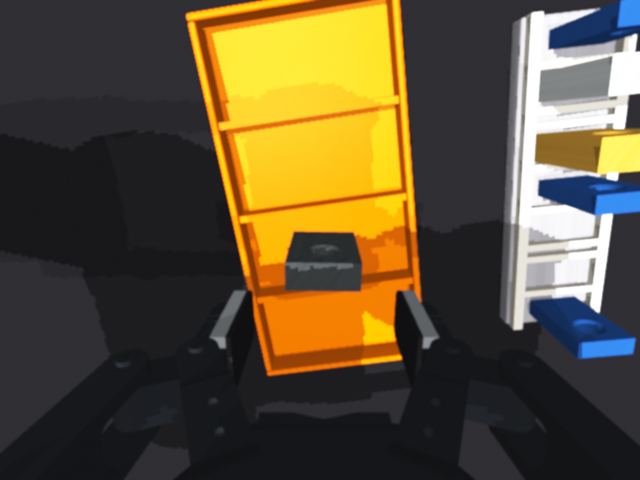

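Emit:
drive_tool(targets=[0,0,0,0,-0.5,40,0.7,0,0,0,0,0,25,0.7,0,0,0,0,0,6,0.7,0,0,0,0,0,0,0.7,0,0,0,0,0,0,0.2,0,0,0,0,0,0,0.2,0,0,0,0,0,0,0.2,0,0,0,0,0,0,0.2])

```text
clock: 16.8
position: [0.4362, 0.0266, 0.0213]
ee_rot: [0.001, 0.757, 0.653, 0.001]
contact_force: [-0.1, 0.1, 7.0]
width: 0.0393
```

```bash
python3 -c "
from h import *
im,C=snap('wrist','w14');togo([.4415,.0838,.110],np.radians(-2.7))"
```

```text
at [0.4362 0.0266 0.0213] yaw y -8.476093788800787 tilt z [ 0.0026 -0.0001 -1.    ] w 0.039131011730202545 F [ 0.0693 -0.7543  6.3127] t 16.85
rotvec tool deg [ 0.1507 -0.0075 -5.7761]
shift after turning (mm) [ 57.4139   2.5937 -88.7127]
shift now (mm) [ 57.4067  -2.9654 -88.7057]
```

View pics/w14.png

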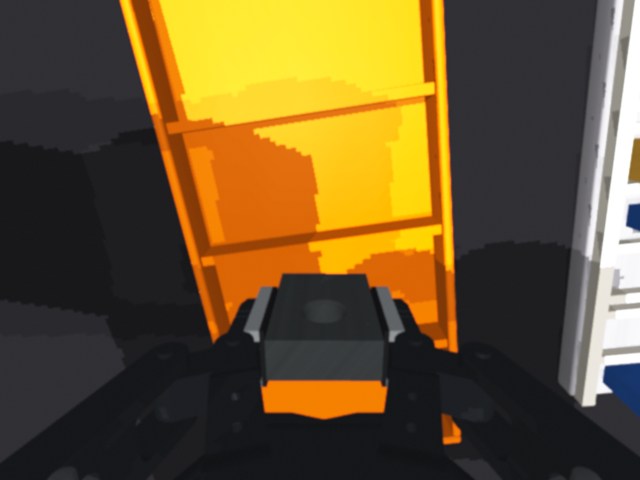

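Emit:
drive_tool(targets=[0,0,0,0,0,-25,0.2,0,0,0,0,0,-35,0.2,0,0,-5.8,0,0,-30,0.2,0,0,0,0,0,0,0.2])

```text
clock: 17.35
position: [0.4367, 0.0265, 0.112]
ee_rot: [0.002, 0.724, 0.69, 0.002]
contact_force: [0.6, -0.1, -1.7]
width: 0.0397
```

```bash
python3 -c "
from h import *
togo([.5832,-.0131,.11],np.radians(-2.7))"
```

```text
at [0.4367 0.0265 0.112 ] yaw y -2.7245668399066796 tilt z [ 0.0053 -0.0004 -1.    ] w 0.03970988528114803 F [ 0.5881 -0.0789 -1.6945] t 17.35
rotvec tool deg [ 0.3056  0.0106 -0.0246]
shift after turning (mm) [-32.6659 148.2055   2.0403]
shift now (mm) [-32.6018 148.2065   2.8368]
```

Emit:
drive_tool(targets=[0,0,0,-8,37,0,0.2,0,0,0,-8,37,0,0.2,0,0,0,-8,37,0,0.2,0,0,0,-8.6,37.3,0,0.2,0,0,0,0,0,20,0.2,0,0,0,0,0,30,0.2,0,0,0,0,0,0,0.2,0,0,0,0,0,0,0.2])

```text
clock: 18.35
position: [0.5816, -0.0128, 0.06]
ee_rot: [-0.0, 0.724, 0.69, -0.0]
contact_force: [0.2, -0.1, -1.8]
width: 0.0397
```

```bash
python3 -c "
from h import *
im,C=snap('wrist','w15');togo([.5832,-.0131,.0295],np.radians(-2.7))"
```

```text
at [ 0.5822 -0.0129  0.0607] yaw y -2.700492004144489 tilt z [ 0.001  -0.0001 -1.    ] w 0.03947028824324968 F [ 0.6031  0.5214 -1.3451] t 18.4
rotvec tool deg [ 0.0579  0.0008 -0.0005]
shift after turning (mm) [-0.1535  1.0138 31.198 ]
shift now (mm) [-0.1531  0.9823 31.1991]
```

View pics/w15.png

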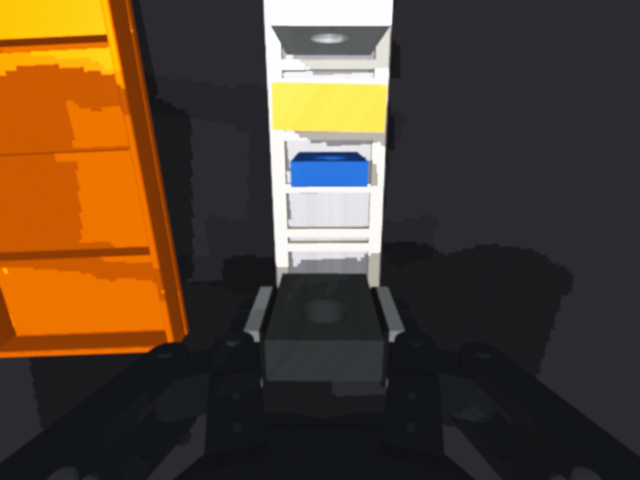

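Emit:
drive_tool(targets=[0,0,0,0,1.4,8,0.2,0,0,0,0,0,8,0.2,0,0,0,0,0,5,0.2,0,0,0,0,0,4,0.2,0,0,0,0,0,3,0.2,0,0,0,0,0,0,0.2,0,0,0,0,0,0,0.2])

```text
clock: 19.27
position: [0.5833, -0.0129, 0.0324]
ee_rot: [0.0, 0.723, 0.69, 0.0]
contact_force: [-0.2, -0.3, -0.5]
width: 0.0396
```

```bash
python3 -c "
from h import *
im,C=snap('wrist','w16');togo([.5832,-.0131,.0295],np.radians(-2.7))"
```

```text
at [ 0.5833 -0.0129  0.0324] yaw y -2.6749807302371416 tilt z [ 0.0005  0.     -1.    ] w 0.03944117812641042 F [-0.018  -0.0925 -1.4042] t 19.325
rotvec tool deg [ 0.026 -0.002  0.025]
shift after turning (mm) [-0.1658 -0.1213  2.9447]
shift now (mm) [-0.1659 -0.1227  2.9446]
```

View pics/w16.png

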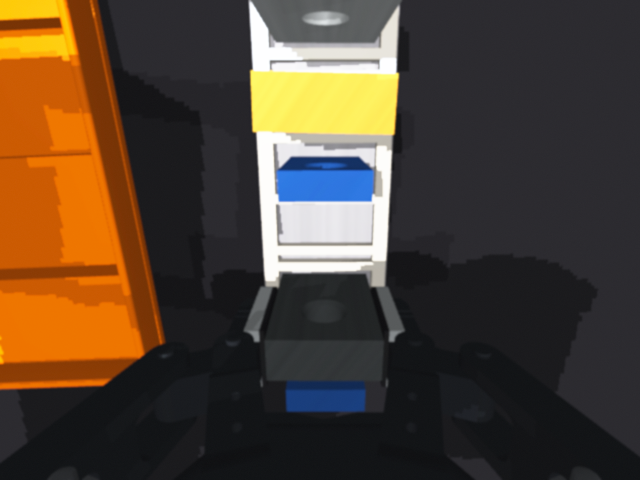

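Emit:
drive_tool(targets=[0,0,0,0,0,1.5,0.2,0,0,0,0,0,1.5,0.2,0,0,0,0,0,0,0.2,0,0,0,0,0,0,0.7,0,0,0,0,0,0,0.7,0,0,0,0,0,0,0.7,0,0,0,0,0,-30,0.7,0,0,0,0,0,-40,0.7,0,0,0,0,0,-50,0.7,0,0,0,0,0,-50,0.7,0,0,0,0,0,0,0.7])

```text
clock: 20.7
position: [0.586, -0.0133, 0.2041]
ee_rot: [0.004, 0.723, 0.69, 0.003]
contact_force: [0.3, -0.2, -0.6]
width: 0.0597
```

```bash
python3 -c "
from h import *
im,C=snap('wrist','w17');im,C=snap('top','t2');crop(im,'c4',280,190,520,340,3.3);togo([.46,-.29,.2],np.radians(-2.7))"
```

```text
at [ 0.5829 -0.0129  0.1994] yaw y -2.6775623353752445 tilt z [ 0.0006  0.     -1.    ] w 0.06019006835904949 F [-0.1761  0.9614 -0.3208] t 20.8
rotvec tool deg [ 0.0316 -0.0024  0.0224]
shift after turning (mm) [-282.5882 -109.7468   -0.584 ]
shift now (mm) [-282.5452 -109.8571   -0.6564]
```

View pics/w17.png

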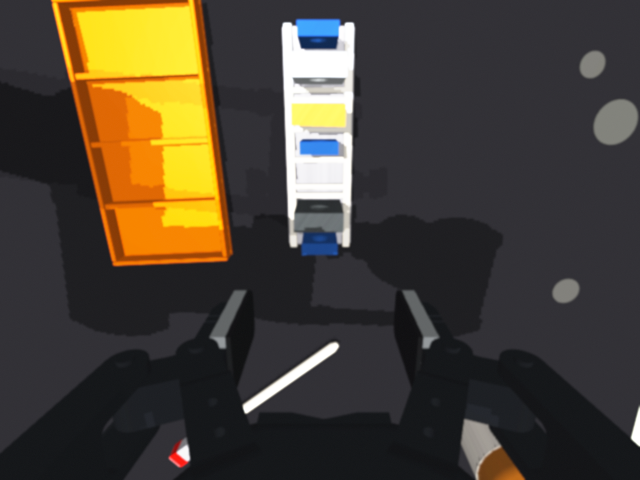

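View pics/c4.png

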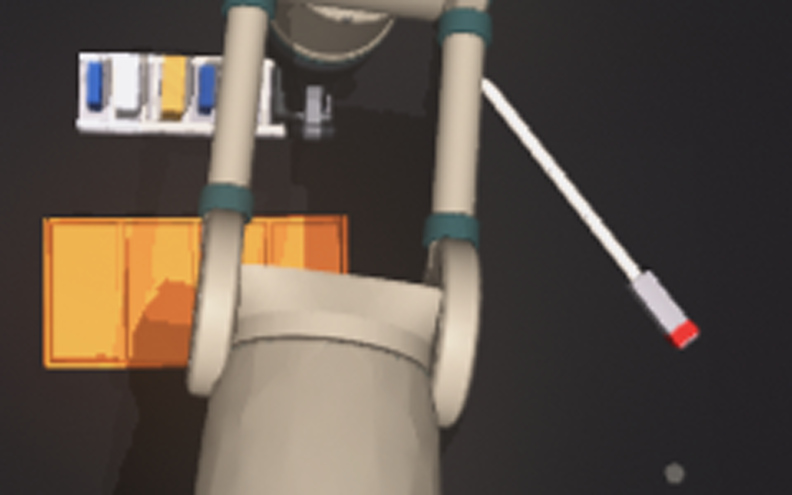

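Run:
```python
from h import *
im,C=load('t2'); f=lambda P:np.array(P)/3.3+[280,190]-[.35,.35]
P=f([(484,82),(634,277),(643,273),(676,346),(697,329),(632,288),(657,270)])
X=p2w(C,P,.009); print(X)
tip=X[0]; sh=(X[5]+X[6])/2; tail=(X[3]+X[4])/2
print(tip,sh,tail,np.linalg.norm(tip-sh),np.linalg.norm(sh-tail),np.degrees(np.arctan2(*(tip-tail)[[1,0]])))
im,C=load('w17'); X=p2w(C,[(336,346),(245,409),(171,455),(182,467)],.009);print(X,np.degrees(np.arctan2(*(X[0]-X[1])[[1,0]])))
```

```text
[[ 0.5937 -0.1671  0.009 ]
 [ 0.445  -0.2736  0.009 ]
 [ 0.4479 -0.2805  0.009 ]
 [ 0.3934 -0.3025  0.009 ]
 [ 0.4058 -0.3186  0.009 ]
 [ 0.4369 -0.2718  0.009 ]
 [ 0.45   -0.291   0.009 ]]
[ 0.5937 -0.1671  0.009 ] [ 0.4434 -0.2814  0.009 ] [ 0.3996 -0.3106  0.009 ] 0.1887458839216679 0.05264897308607383 36.46771136479904
[[ 0.5928 -0.1685  0.009 ]
 [ 0.4859 -0.246   0.009 ]
 [ 0.3903 -0.3083  0.009 ]
 [ 0.4002 -0.3276  0.009 ]] 35.939436524820756
```

```bash
python3 -c "
from h import *
togo([.423,-.2925,.13],np.radians(-53.8))"
```

```text
at [ 0.5829 -0.0129  0.1994] yaw y -2.6775623353752445 tilt z [ 0.0006  0.     -1.    ] w 0.06019006835904949 F [-0.1761  0.9614 -0.3208] t 20.8
rotvec tool deg [ 0.0284 -0.0163 51.1224]
shift after turning (mm) [-294.1987  131.1704   69.416 ]
shift now (mm) [-286.7738 -146.7386   69.323 ]
```

Emit:
drive_tool(targets=[0,0,10.2,0,0,0,0.7,0,0,10.2,0,0,0,0.7,0,0,10.2,0,0,0,0.7,0,0,10.2,0,0,0,0.7,0,0,10.3,0,0,0,0.7,0,0,0,0,0,0,0.7])

```text
clock: 21.55
position: [0.582, -0.0128, 0.1971]
ee_rot: [-0.001, 0.95, 0.312, -0.002]
contact_force: [-0.4, 0.6, -0.4]
width: 0.0598
```

```bash
python3 -c "
from h import *
togo([.423,-.2925,.13],np.radians(-53.8))"
```

```text
at [ 0.582  -0.0128  0.1971] yaw y -53.66020852994569 tilt z [-0.0041  0.0007 -1.    ] w 0.05980892110576474 F [-0.4382  0.6301 -0.4028] t 21.55
rotvec tool deg [-0.1687  0.1645  0.14  ]
shift after turning (mm) [-293.4965  131.818    67.1229]
shift now (mm) [-293.6246  131.2987   67.5784]
```

Emit:
drive_tool(targets=[0,0,0,-49,22,0,0.7,0,0,0,-49,22,0,0.7,0,0,0,-49,22,0,0.7,0,0,0,-49,22,20,0.7,0,0,0,-49,22,20,0.7,0,0,0,-48.5,22,25,0.7,0,0,0,0,0,0,0.7,0,0,0,0,0,0,0.7])

```text
clock: 22.55
position: [0.4241, -0.2924, 0.1336]
ee_rot: [-0.001, 0.95, 0.311, -0.0]
contact_force: [0.4, -0.1, 1.2]
width: 0.0599
```

```bash
python3 -c "
from h import *
im,C=snap('wrist','w18');snap('top','t3')
togo([.423,-.2925,.003],np.radians(-53.8)); print(w2p(C,[[.423,-.2925,.009],[.4432,-.2777,.009]]))"
```

```text
at [ 0.425  -0.292   0.1344] yaw y -53.651852757480434 tilt z [ 0.0005  0.0003 -1.    ] w 0.06018329027125109 F [-0.519  -0.0738 -0.2331] t 22.65
rotvec tool deg [ 0.0037 -0.0333  0.1481]
shift after turning (mm) [ -1.9157  -0.7984 131.42  ]
shift now (mm) [ -1.99    -0.812  131.4188]
[[323.6024 226.5285]
 [323.5651 194.1115]]
```

View pics/w18.png

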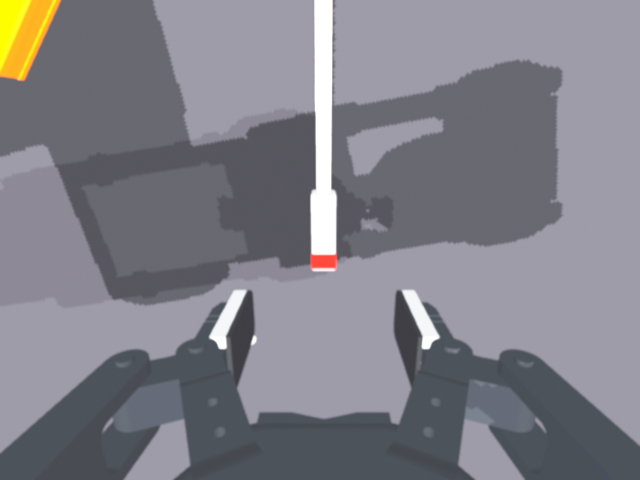

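View pics/t3.png

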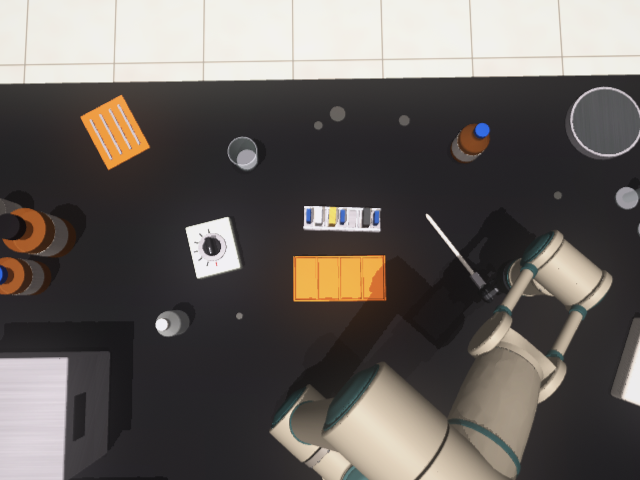

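Emit:
drive_tool(targets=[0,0,0,-1.5,-0.6,40,0.7,0,0,0,0,0,40,0.7,0,0,0,0,0,30,0.7,0,0,0,0,0,15,0.7,0,0,0,0,0,0,0.5,0,0,0,0,0,0,0.5,0,0,0,0,0,0,0.5])

```text
clock: 23.52
position: [0.4236, -0.2938, 0.0104]
ee_rot: [0.001, 0.95, 0.311, 0.001]
contact_force: [-0.8, -1.1, 2.0]
width: 0.043
```

```bash
python3 -c "
from h import *
im,C=snap('wrist','w19')
togo([.423,-.2925,.004],np.radians(-53.8))"
```

```text
at [ 0.4235 -0.2938  0.0103] yaw y -53.771272362844456 tilt z [ 0.0017 -0.0015 -1.    ] w 0.04238579381421914 F [0.5782 0.5253 0.1382] t 23.575
rotvec tool deg [ 0.1259 -0.0301  0.0288]
shift after turning (mm) [ 0.3917 -1.3083  6.2931]
shift now (mm) [ 0.3891 -1.3219  6.2904]
```

View pics/w19.png

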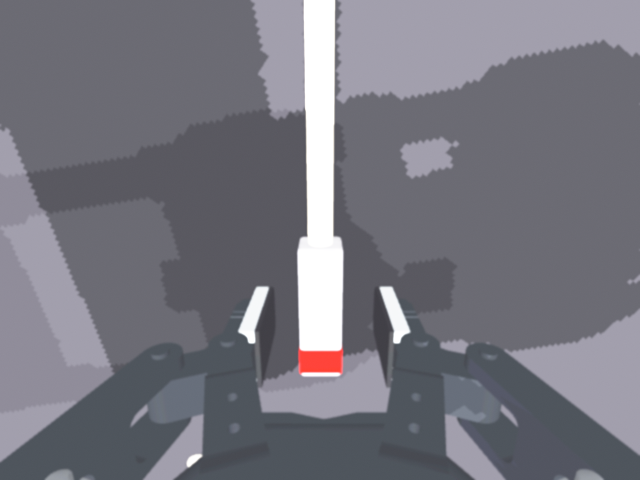

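Emit:
drive_tool(grip_force=60, targets=[0,0,0,0.3,-1.3,4,0.5,0,0,0,0,0,2,0.5,0,0,0,0,0,0,0.5,0,0,0,0,0,0,0,0,0,0,0,0,0,0,0,0,0,0,0,0,0,0,0,0,0,0,0,0,0,0,0,0,0,0,0])

```text
clock: 24.58
position: [0.4224, -0.2922, 0.0035]
ee_rot: [0.0, 0.95, 0.311, 0.0]
contact_force: [-1.3, -0.4, 4.3]
width: 0.0162
```

```bash
python3 -c "
from h import *
im,C=snap('wrist','w20')
togo([.423,-.2925,.004],np.radians(-53.8))"
```

```text
at [ 0.4224 -0.2922  0.0034] yaw y -53.77570477663615 tilt z [ 0.0004 -0.0003 -1.    ] w 0.016452034853061945 F [ 0.5044 -0.1718  4.9214] t 24.625
rotvec tool deg [ 0.0262 -0.0076  0.0243]
shift after turning (mm) [ 0.2847  0.5815 -0.5609]
shift now (mm) [ 0.2845  0.5819 -0.5606]
```

View pics/w20.png

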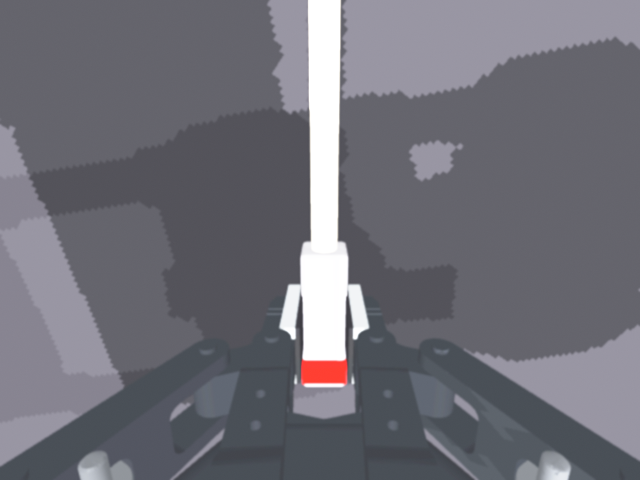

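Emit:
drive_tool(targets=[0,0,0,0,0,-15,0,0,0,0,0,0,-25,0,0,0,0,0,0,-20,0,0,0,0,0,0,0,0,0,0,0,0,0,0,0])

```text
clock: 25.25
position: [0.4218, -0.2915, 0.0628]
ee_rot: [-0.001, 0.95, 0.311, -0.0]
contact_force: [0.7, -0.1, -1.6]
width: 0.0169
```

```bash
python3 -c "
from h import *
im,C=snap('wrist','w21')
togo([.571,-.280,.064],np.radians(-53.8))"
```

```text
at [ 0.4216 -0.2914  0.0625] yaw y -53.77385916547919 tilt z [-0.0013  0.0014 -1.    ] w 0.016736165904088187 F [-1.1117  0.2396 -2.3733] t 25.3
rotvec tool deg [-0.1086  0.0157  0.0262]
shift after turning (mm) [127.2593  79.0351  -1.5364]
shift now (mm) [127.2228  79.0901  -1.7211]
```

View pics/w21.png

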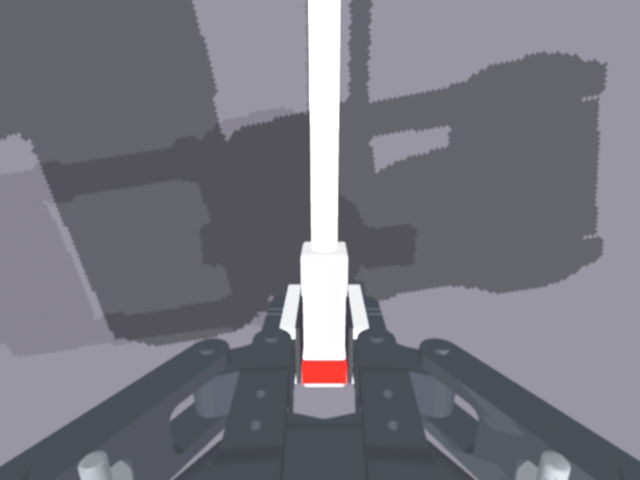

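Emit:
drive_tool(targets=[0,0,0,25.4,15.8,0,0,0,0,0,25.4,15.8,0,0,0,0,0,25.4,15.8,0,0,0,0,0,25.4,15.8,0,0,0,0,0,25.4,15.8,0,0,0,0,-8.5,0,0,0,0,0,0,-8.5,0,0,0,0,0,0,-8.5,0,0,0,0,0,0,-8.5,0,0,0,0,0,0,-8.5,0,0,0,0,0,0,-8.5,0,0,0,0,0,0,0,0,0,0,0])

```text
clock: 26.8
position: [0.5708, -0.2803, 0.0619]
ee_rot: [-0.001, 0.725, 0.689, -0.0]
contact_force: [-0.9, 0.2, -2.2]
width: 0.0165
```

```bash
python3 -c "
from h import *
im,C=snap('top','t4');snap('scene','s4');crop(im,'c5',280,190,440,300,5)
togo([.571,-.275,.0424],np.radians(-2.7))"
```

```text
at [ 0.571  -0.2804  0.0623] yaw y -2.9056713961746694 tilt z [-0.0013  0.001  -1.    ] w 0.016032057812536634 F [-0.9755  0.3614 -2.3889] t 26.9
rotvec tool deg [-0.0794 -0.0509 -0.2057]
shift after turning (mm) [ 5.4391 -0.2684 19.908 ]
shift now (mm) [ 5.4205 -0.2604 19.9132]
```

View pics/c5.png

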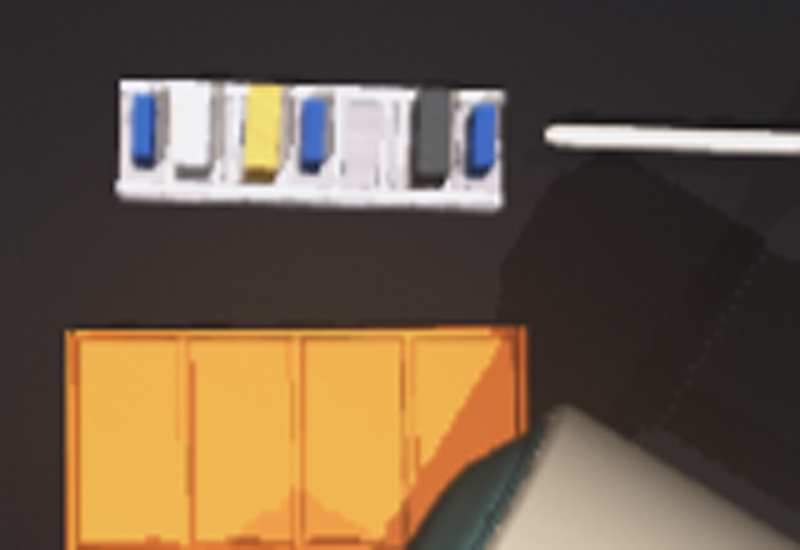

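View pics/s4.png

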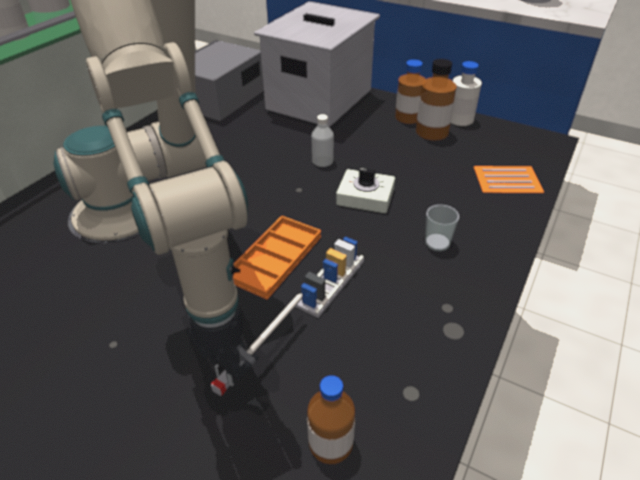

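```bash
cat > rodfit.py <<'E'
from h import *
import sys
def rodtop(name,zrod,c0=390,c1=460,r0=205,r1=235,thr=110):
    im,C=load(name); g=im.astype(float).mean(2)
    P=[]
    for c in range(c0,c1):
        col=np.clip(g[r0:r1,c]-60,0,None); 
        if col.max()<80: continue
        P.append((c,(col*np.arange(r0,r1)).sum()/col.sum()))
    P=np.array(P); return P,p2w(C,P,zrod)
def plates(name):
    im,C=load(name); h=cv2.cvtColor(im,cv2.COLOR_BGR2HSV)
    m=((h[...,0]>100)&(h[...,0]<125)&(h[...,1]>120)&(h[...,2]>150)).astype(np.uint8)
    m[:,:295]=0;m[:,392:]=0;m[:200]=0;m[235:]=0
    n,l,st,ce=cv2.connectedComponentsWithStats(m)
    return [(st[i,4],p2w(C,ce[i],.062)[0]) for i in range(1,n) if st[i,4]>8]
E
python3 - <<'E'
from rodfit import *
im,C=load('t4'); g=im.astype(int).mean(2)
print(g[205:230,400].astype(int),g[205:230,430].astype(int)); print(g[216,380:400].astype(int))
for p in plates('t4'): print(p)
for p in plates('t3'): print(p)
print(cv2.cvtColor(im,cv2.COLOR_BGR2HSV)[205:226,309])
E
```

```text
[ 42  42  43  43  42  43  43  43  36  33 189 235 239 226 123  32  31  31
  34  34  34  34  34  34  35] [ 40  39  40  39  41  40  40  40  41  33  29 187 235 239 228 128  39  37
  37  37  39  39  37  37  38]
[ 66  46  46  46  46  46  45  46  54 208 232 237 238 238 238 238 238 237
 236 236]
(np.int32(37), array([0.5899, 0.1261, 0.062 ]))
(np.int32(43), array([0.5867, 0.0441, 0.062 ]))
(np.int32(48), array([ 0.5826, -0.0379,  0.062 ]))
(np.int32(37), array([0.5899, 0.1261, 0.062 ]))
(np.int32(43), array([0.5867, 0.0441, 0.062 ]))
(np.int32(48), array([ 0.5826, -0.0379,  0.062 ]))
[[173  24  42]
 [140   7 207]
 [128   4 241]
 [112  42 218]
 [111 142 200]
 [110 172 200]
 [110 171 198]
 [110 171 197]
 [110 171 197]
 [110 171 197]
 [110 171 197]
 [110 171 197]
 [110 170 197]
 [110 170 197]
 [110 168 197]
 [111 165 176]
 [113 144 108]
 [115 108  71]
 [114  74 100]
 [154  10 205]
 [162   6 230]]
```

Run:
```python
from rodfit import *
z=.0623+.0056
P,X=rodtop('t4',z,391,455)
a=np.polyfit(X[:,1],X[:,0],1); print(len(P),P[0],P[-1],X[0],X[-1],'slope',a[0],'x at y=-.0427',np.polyval(a,-.0427),'x at -.28',np.polyval(a,-.28))
y=-.0427; print('line x at', .5858+.0455*(y-.0442), .5858+.0455*(-.28-.0442))
P2,X2=rodtop('t4',z+.004,391,455);a=np.polyfit(X2[:,1],X2[:,0],1);print(np.polyval(a,-.0427))
# scene cam: rod height check, show crop
im,C=load('s4'); crop(im,'c6',200,220,380,400,4)
tip=np.array([np.polyval(a,X[0,1]),X[0,1],0])
for zz in (.06,.0679,.075): print(zz,w2p(C,[[*p2w(load('t4')[1],(388.6,217),zz)[0][:2],zz]]))
```

```text
63 [391.     216.5032] [453.     218.3117] [ 0.5812 -0.0719  0.0679] [ 0.5746 -0.2194  0.0679] slope 0.05052273571312948 x at y=-.0427 0.5826786876121602 x at -.28 0.5706896424274347
line x at 0.58184605 0.5710489
0.582060400496612
0.06 [[299.7447 297.3001]]
0.0679 [[299.345  294.0246]]
0.075 [[298.983  291.0574]]
```

View pics/c6.png

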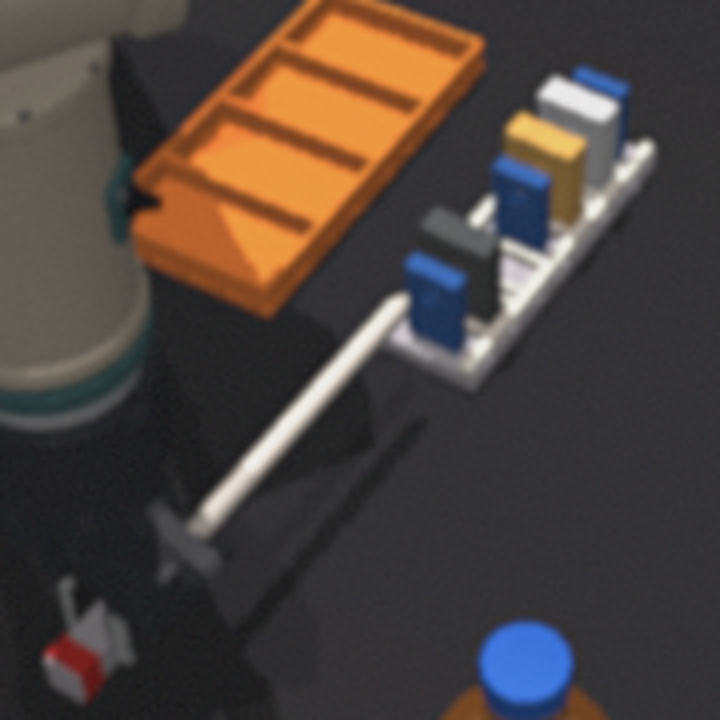

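Emit:
drive_tool(targets=[0,0,-0.25,0,0,10,0,0,0,0,0,0,9.5,0,0,0,0,0,0,0,0,0,0,0,0,0,0,0,0,0,0,0,0,0,0])

```text
clock: 27.52
position: [0.5717, -0.2808, 0.044]
ee_rot: [0.0, 0.723, 0.691, 0.0]
contact_force: [-0.5, -0.3, -1.9]
width: 0.0162
```

Run:
```python
from rodfit import *
im,C=snap('top','t5');ims,Cs=snap('scene','s5')
s=get_state();z=s['position'][2]+.0056
P,X=rodtop('t5',z,391,455)
a=np.polyfit(X[:,1],X[:,0],1); print(z,len(P),'slope',a[0],'x at y=-.0427',np.polyval(a,-.0427),'x at -.28',np.polyval(a,-.28))
print('line',.58185)
crop(ims,'c7',270,260,340,320,10)
togo([.5710,-.2804,.0424],np.radians(-2.6))
```

```text
0.04969326547219273 62 slope 0.0466861915343074 x at y=-.0427 0.5826022188533636 x at -.28 0.5715235856022726
line 0.58185
at [ 0.5717 -0.2808  0.0441] yaw y -2.5278124685899788 tilt z [ 0.0006 -0.0003 -1.    ] w 0.016384777510320636 F [-0.1895  0.0568 -1.649 ] t 27.625
rotvec tool deg [0.0373 0.0164 0.0722]
shift after turning (mm) [ 0.4027 -0.6737  1.6933]
shift now (mm) [ 0.404  -0.6743  1.6927]
```

View pics/c7.png

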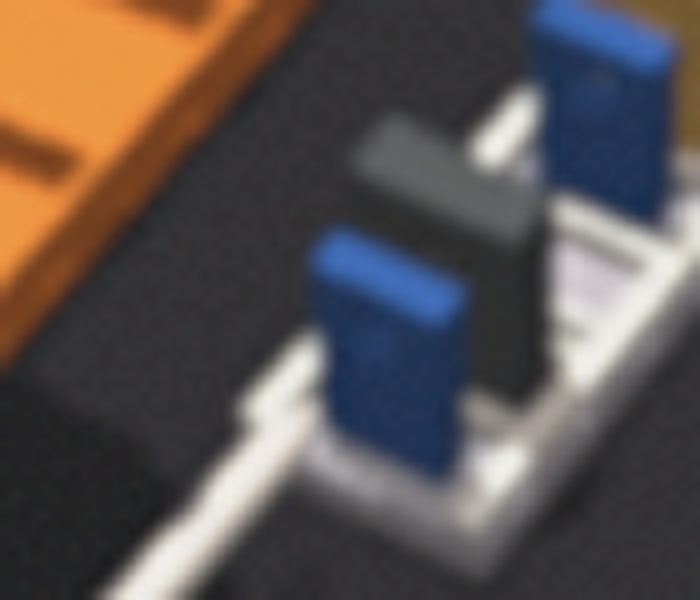

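Emit:
drive_tool(targets=[0,0,0,0.4,-0.6,1.6,0,0,0,0,0,0,0,0,0,0,0,0,0,0,0])

```text
clock: 28.0
position: [0.5708, -0.2803, 0.0422]
ee_rot: [0.0, 0.723, 0.691, 0.0]
contact_force: [-0.1, 0.6, -2.2]
width: 0.0161
```

Run:
```python
from rodfit import *
im,C=snap('top','t6')
s=get_state();z=s['position'][2]+.0056
P,X=rodtop('t6',z,391,455)
a=np.polyfit(X[:,1],X[:,0],1); print(z,len(P),'slope',a[0],'x at y=-.0427',np.polyval(a,-.0427),'x at -.28',np.polyval(a,-.28))
print(w2p(cam('scene'),[[.5818,-.0427,.048],[.5807,-.066,.048]]))
togo([.5710,-.2804,.0424],np.radians(-2.6))
```

```text
0.04772794258741158 62 slope 0.04713684372104301 x at y=-.0427 0.581821934383673 x at -.28 0.5706363613686695
[[306.5895 293.4299]
 [299.9988 300.948 ]]
at [ 0.5709 -0.2803  0.0421] yaw y -2.5266402012853533 tilt z [ 0.      0.0001 -1.    ] w 0.01631719532932506 F [ 0.5488  0.1874 -1.8122] t 28.05
rotvec tool deg [ 0.0024 -0.0042  0.0734]
shift after turning (mm) [-0.1194  0.1528 -0.2721]
shift now (mm) [-0.1196  0.1526 -0.2721]
```

Emit:
drive_tool(targets=[0,0,0,8,0,0,0,0,0,0,8,0,0,0,0,0,0,4,0,0,0,0,0,0,3,0,0,0,0,0,0,3,0,0,0,0,0,0,3,0,0,0,0,0,0,0,0,0,0,0,0,0,0,0,0,0])

```text
clock: 29.05
position: [0.5722, -0.2514, 0.0422]
ee_rot: [0.0, 0.723, 0.691, 0.0]
contact_force: [0.0, 0.9, -2.1]
width: 0.0163
```

Run:
```python
from rodfit import *
im,C=snap('top','t7');ims,Cs=snap('scene','s7'); crop(ims,'c8',270,260,340,320,10)
s=get_state();z=s['position'][2]+.0056
P,X=rodtop('t7',z,391,455)
a=np.polyfit(X[:,1],X[:,0],1); print(z,len(P),'slope',a[0],'x at y=-.0427',np.polyval(a,-.0427),'x at -.28',np.polyval(a,-.28))
togo([.5710,-.2804,.0424],np.radians(-2.6)); print(s['moment'])
```

```text
0.04774072990049538 52 slope 0.04548027743422485 x at y=-.0427 0.5815420435647783 x at -.28 0.5707495737296367
at [ 0.5721 -0.2515  0.0421] yaw y -2.5370712991957207 tilt z [ 0.0001  0.     -1.    ] w 0.01606375370619249 F [-0.1826 -0.0849 -1.212 ] t 29.15
rotvec tool deg [ 0.0056 -0.001   0.0629]
shift after turning (mm) [-28.9628   0.1782  -0.2593]
shift now (mm) [-28.9629   0.1464  -0.2598]
[ 0.014   0.0199 -0.0115]
```

View pics/c8.png

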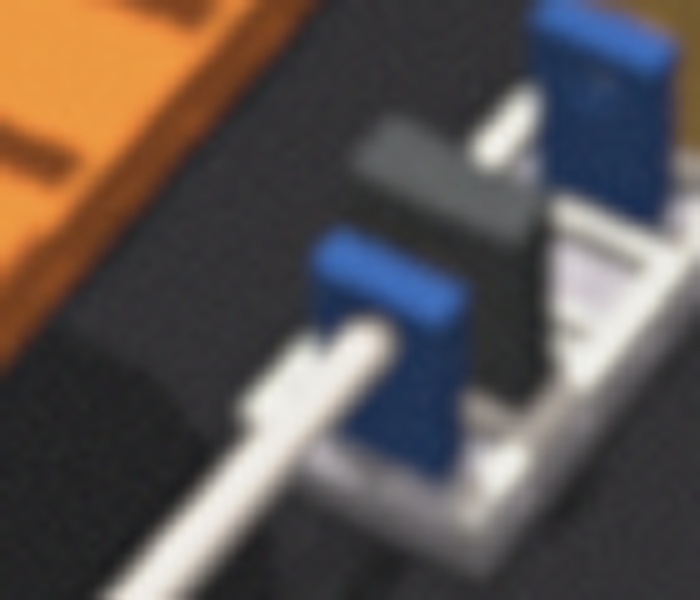

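Emit:
drive_tool(targets=[0,0,0,6,0,0,0,0,0,0,6,0,0,0,0,0,0,6,0,0,0,0,0,0,6,0,0,0,0,0,0,6,0,0,0,0,0,0,6,0,0,0,0,0,0,0,0,0,0])

```text
clock: 30.02
position: [0.5737, -0.2147, 0.0421]
ee_rot: [-0.0, 0.722, 0.692, 0.0]
contact_force: [-0.1, 0.4, -2.1]
width: 0.0163
```

Run:
```python
from rodfit import *
y=get_state()['position'][1]; togo([.5858+.0455*(y-.0442),y,.0424],np.radians(-2.6))
```

```text
at [ 0.5737 -0.2147  0.0421] yaw y -2.4861318025062835 tilt z [-0.0002  0.0002 -1.    ] w 0.01633233126379664 F [-0.1137  0.4351 -2.0814] t 30.025
rotvec tool deg [-0.0106 -0.0113  0.1139]
shift after turning (mm) [ 0.0163  0.3587 -0.2673]
shift now (mm) [ 0.0156  0.3587 -0.2673]
```

Emit:
drive_tool(targets=[0,0,0.1,6,0.2,0,0,0,0,0,6,0.1,0,0,0,0,0,6,0,0,0,0,0,0,6,0,0,0,0,0,0,6,0,0,0,0,0,0,0,0,0,0,0,0,0,0,0,0,0])

```text
clock: 30.9
position: [0.5755, -0.1855, 0.0422]
ee_rot: [0.0, 0.723, 0.691, 0.0]
contact_force: [-0.7, 0.2, -1.6]
width: 0.0168
```

Run:
```python
from rodfit import *
im,C=snap('top','t8');ims,Cs=snap('scene','s8'); crop(im,'c9',295,200,425,235,6);crop(ims,'c10',270,220,370,320,7)
y=get_state()['position'][1]; togo([.5858+.0455*(y-.0442),y,.0424],np.radians(-2.6))
```

```text
at [ 0.5754 -0.1856  0.0421] yaw y -2.6323975421865757 tilt z [ 0.0001 -0.0001 -1.    ] w 0.016467925606685377 F [-0.0916 -0.6883 -1.2484] t 31.0
rotvec tool deg [ 0.0075  0.0041 -0.0324]
shift after turning (mm) [-0.0035 -0.0774 -0.2531]
shift now (mm) [-0.0036 -0.0773 -0.2531]
```

View pics/c9.png

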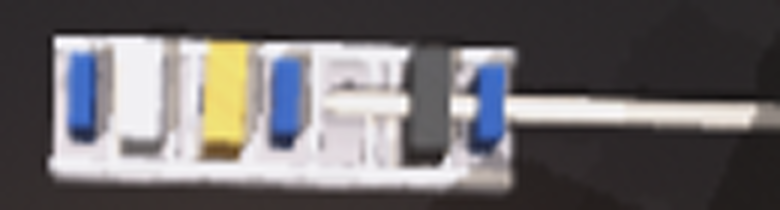

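View pics/c10.png

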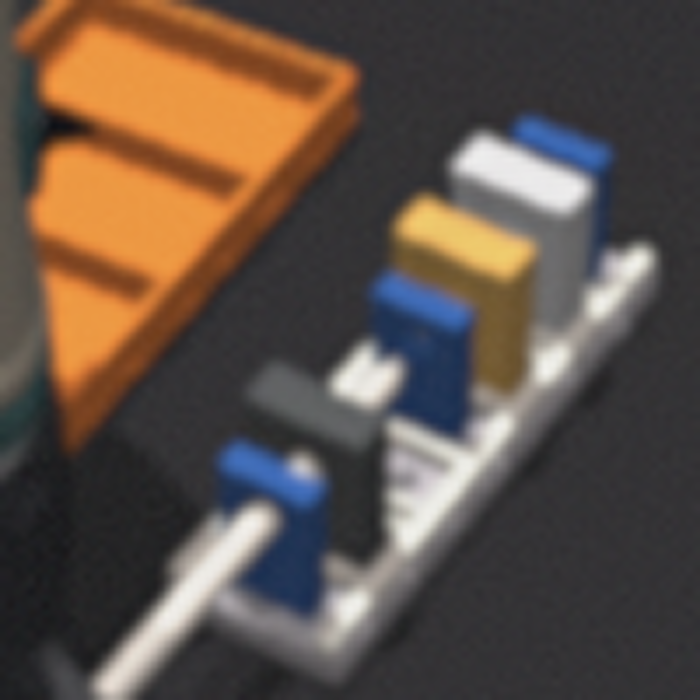

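Emit:
drive_tool(targets=[0,0,0,4,0,-0.1,0,0,0,0,4,0,0,0,0,0,0,4,0,0,0,0,0,0,4,0,0,0,0,0,0,4,0,0,0,0,0,0,4,0,0,0,0,0,0,4,0,0,0,0,0,0,0,0,0,0])

```text
clock: 32.0
position: [0.5766, -0.157, 0.0423]
ee_rot: [-0.0, 0.723, 0.691, 0.0]
contact_force: [-0.9, -0.8, -1.7]
width: 0.0169
```

Run:
```python
from rodfit import *
y=get_state()['position'][1]; togo([.5858+.0455*(y-.0442),y,.0424],np.radians(-2.6))
```

```text
at [ 0.5766 -0.157   0.0423] yaw y -2.6000449948732065 tilt z [-0.0001  0.0002 -1.    ] w 0.016874783023427164 F [-0.9222 -0.8498 -1.7064] t 32.0
rotvec tool deg [-0.0043 -0.0086 -0.    ]
shift after turning (mm) [ 0.0009  0.0189 -0.1421]
shift now (mm) [ 0.0009  0.0188 -0.1421]
```

Emit:
drive_tool(targets=[0,0,0,5,0,0,0,0,0,0,5,0,0,0,0,0,0,5,0,0,0,0,0,0,5,0,0,0,0,0,0,5,0,0,0,0,0,0,5,0,0,0,0,0,0,5,0,0,0,0,0,0,5,0,0,0,0,0,0,5,0,0,0,0,0,0,0,0,0,0])

```text
clock: 33.25
position: [0.5787, -0.112, 0.0422]
ee_rot: [-0.0, 0.723, 0.691, 0.0]
contact_force: [-0.9, -1.0, -1.6]
width: 0.0164
```

Run:
```python
from rodfit import *
im,C=snap('top','t9');ims,Cs=snap('scene','s9'); crop(im,'c11',295,200,425,235,6);crop(ims,'c12',270,220,370,320,7)
y=get_state()['position'][1]; togo([.5858+.0455*(y-.0442),y,.0424],np.radians(-2.6))
```

```text
at [ 0.5788 -0.1125  0.0423] yaw y -2.614458747672424 tilt z [ 0.0001 -0.0001 -1.    ] w 0.016001323755023538 F [ 0.034   0.1154 -3.0625] t 33.35
rotvec tool deg [ 0.0072  0.0052 -0.0145]
shift after turning (mm) [-0.0044 -0.0967 -0.1349]
shift now (mm) [-0.0044 -0.0967 -0.1349]
```

View pics/c11.png

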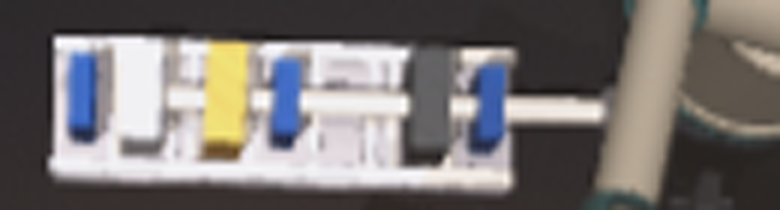

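View pics/c12.png

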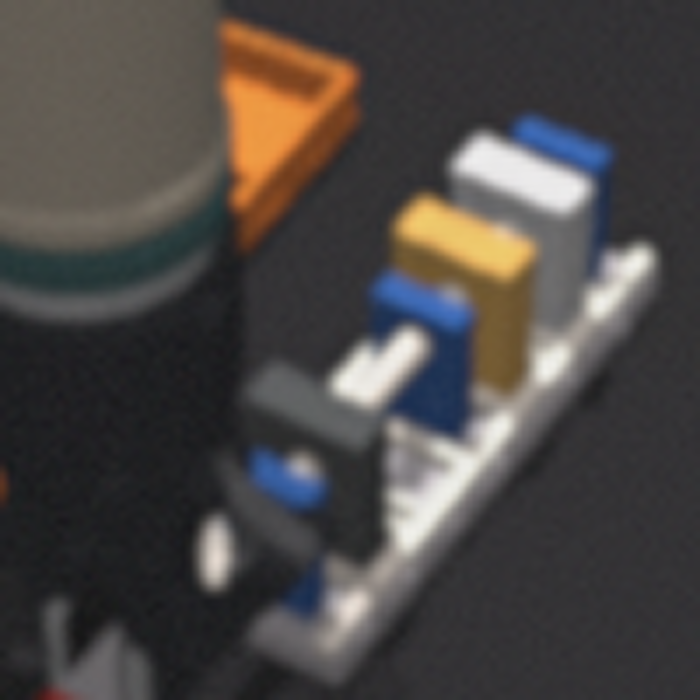

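Emit:
drive_tool(targets=[0,0,0,5,0,0,0,0,0,0,5,0,0,0,0,0,0,5,0,0,0,0,0,0,5,0,0,0,0,0,0,5,0,0,0,0,0,0,5,0,0,0,0,0,0,3,0,0,0,0,0,0,0,0,0,0,0,0,0,0,0,0,0])

```text
clock: 34.48
position: [0.5803, -0.0796, 0.0423]
ee_rot: [0.0, 0.723, 0.691, 0.0]
contact_force: [1.3, -0.1, -2.1]
width: 0.0164
```

Run:
```python
from rodfit import *
im,C=snap('top','t10');ims,Cs=snap('wrist','w22'); crop(im,'c13',295,200,425,235,6)
y=get_state()['position'][1]; togo([.5858+.0455*(y-.0442),y,.0424],np.radians(-2.6))
```

```text
at [ 0.5802 -0.0797  0.0422] yaw y -2.634092027745514 tilt z [ 0.0001 -0.     -1.    ] w 0.01612591602625632 F [ 0.7323  0.1805 -1.8146] t 34.575
rotvec tool deg [ 0.0039  0.001  -0.0341]
shift after turning (mm) [-0.0038 -0.0843 -0.1525]
shift now (mm) [-0.0039 -0.0843 -0.1525]
```

View pics/c13.png

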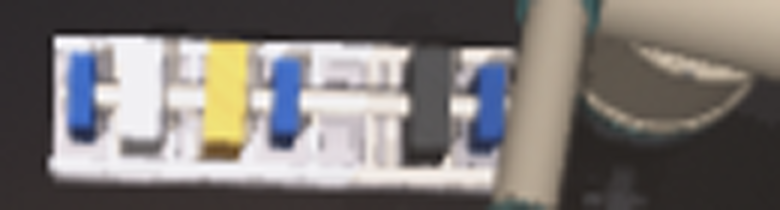

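View pics/w22.png

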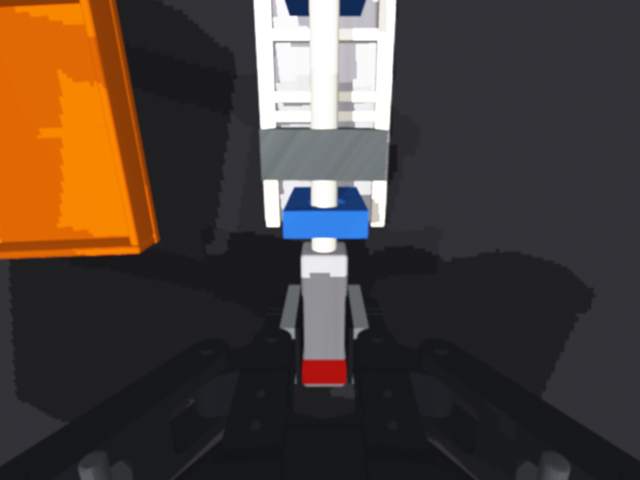

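Emit:
drive_tool(targets=[0,0,0,2,0,0,0,0,0,0,2,0,0,0,0,0,0,2,0,0,0,0,0,0,0,0,0,0])

```text
clock: 35.08
position: [0.5805, -0.0733, 0.0422]
ee_rot: [-0.0, 0.723, 0.691, 0.0]
contact_force: [0.4, -0.2, -1.9]
width: 0.0166
```

Run:
```python
from rodfit import *
ims,Cs=snap('wrist','w23'); crop(ims,'c14',240,160,410,300,4)
y=get_state()['position'][1]; togo([.5858+.0455*(y-.0442),y,.0424],np.radians(-2.6))
```

```text
at [ 0.5805 -0.0734  0.0423] yaw y -2.613279815281542 tilt z [ 0.0001  0.     -1.    ] w 0.016183073953891212 F [ 0.5747 -0.1367 -0.9775] t 35.125
rotvec tool deg [ 0.0029 -0.0021 -0.0133]
shift after turning (mm) [-0.0029 -0.0647 -0.1317]
shift now (mm) [-0.0029 -0.0647 -0.1317]
```

View pics/c14.png

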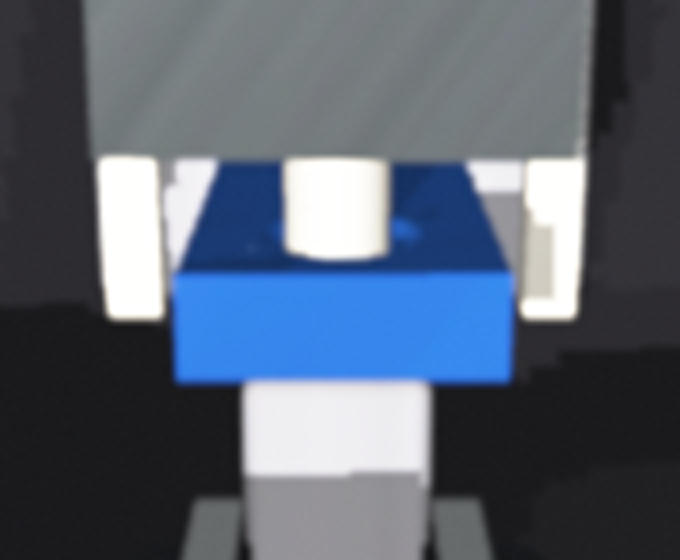

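Run:
```python
from rodfit import *
im,C=load('w23'); print('face',p2w(C,(326,255.5),.062), 'visible shoulder edge limit',p2w(C,(326,255.5),.057))
im,C=load('w22'); print(p2w(C,(326,238.5),.062)); g=im.mean(2)[236:256,324]; print(g.astype(int)); print('sh',p2w(C,[(324,243),(324,245)],.057))
```

```text
face [[ 0.5818 -0.0435  0.062 ]] visible shoulder edge limit [[ 0.5817 -0.0453  0.057 ]]
[[ 0.5819 -0.0434  0.062 ]]
[146 196 249 254 254 254 254 254 254 254 254 254 254 254 254 250 212 147
 148 186]
sh [[ 0.581  -0.0468  0.057 ]
 [ 0.581  -0.0475  0.057 ]]
```

Run:
```python
from rodfit import *
im,C=load('w22'); 
for u in (306,308,341,343): print(u,im.mean(2)[236:256,u].astype(int))
crop(im,'c15',290,225,360,290,9)
```

```text
306 [140 135 110  71  52  69  93 111 117 116 115 116 115 116 118 119 119 124
 150 189]
308 [139 135 110  71  52  69  93 109 115 115 115 114 114 115 117 117 118 125
 151 188]
341 [140 135 107  61  36  53  82  99 106 108 111 114 114 113 113 114 116 122
 148 187]
343 [140 134 107  61  31  42  69  89  97 101 104 107 108 110 110 111 114 120
 146 185]
```

View pics/c15.png

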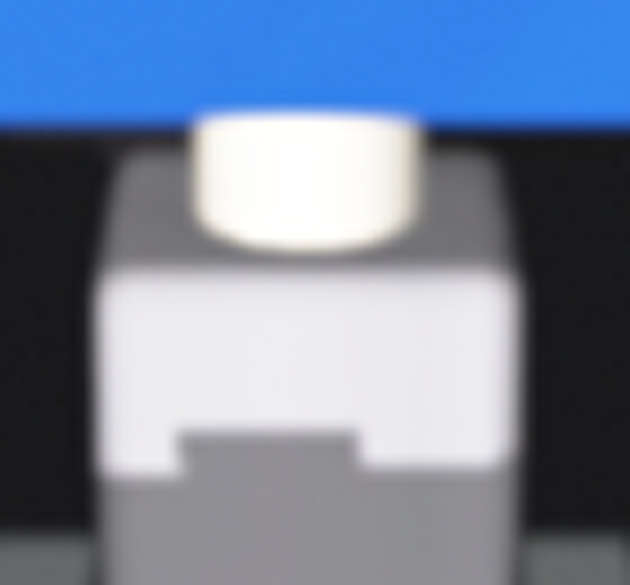

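Emit:
drive_tool(targets=[0,0,0,1,0,0,0,0,0,0,0,0,0,0,0,0,0,0,0,0,0])

```text
clock: 35.5
position: [0.5806, -0.0725, 0.0423]
ee_rot: [0.0, 0.723, 0.691, 0.0]
contact_force: [-0.2, 0.6, -1.9]
width: 0.0167
```

Emit:
drive_tool(targets=[0,0,0,0.7,0,0,0,0,0,0,0,0,0,0,0,0,0,0,0,0,0])

```text
clock: 35.88
position: [0.5806, -0.0718, 0.0423]
ee_rot: [-0.0, 0.723, 0.691, 0.0]
contact_force: [-0.4, 0.0, -0.7]
width: 0.0168
```

Emit:
drive_tool(targets=[0,0,0,0.7,0,0,0,0,0,0,0.7,0,0,0,0,0,0,0,0,0,0])

```text
clock: 36.25
position: [0.5806, -0.0711, 0.0423]
ee_rot: [0.0, 0.723, 0.691, -0.0]
contact_force: [0.3, -3.0, -0.9]
width: 0.0162
```

Run:
```python
from rodfit import *
ims,Cs=snap('wrist','w24'); crop(ims,'c16',240,160,410,300,4)
y=get_state()['position'][1]; togo([.5858+.0455*(y-.0442),y,.0424],np.radians(-2.6))
```

```text
at [ 0.5806 -0.0711  0.0423] yaw y -2.5969598796550843 tilt z [ 0.     -0.0011 -1.    ] w 0.01634191774011842 F [-0.7636 -4.1479 -2.196 ] t 36.3
rotvec tool deg [0.0033 0.0631 0.003 ]
shift after turning (mm) [-0.0041 -0.0912 -0.1155]
shift now (mm) [-0.0043 -0.0912 -0.1155]
```

View pics/c16.png

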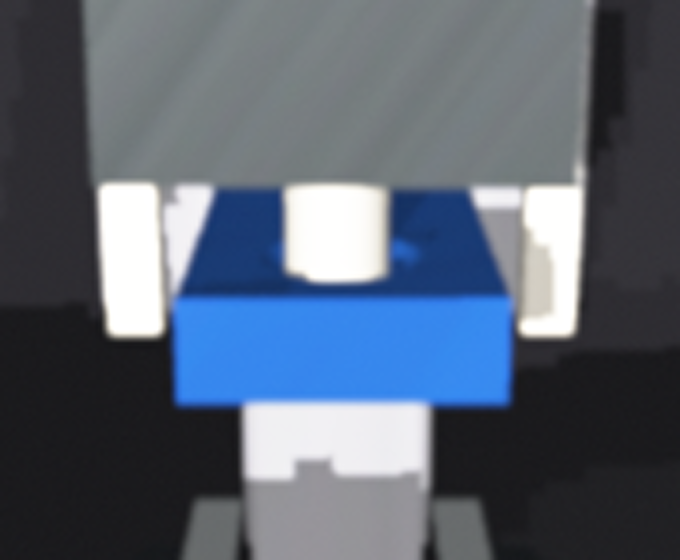

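Emit:
drive_tool(targets=[0,0,0,0,0,0,0.45,0,0,0,0,0,0,0.45,0,0,0,0,0,0,0.45,0,0,0,0,0,0,0.45,0,0,0,0,0,-25,0.45,0,0,0,0,0,-50,0.45,0,0,0,0,0,-50,0.45,0,0,0,0,0,0,0.45,0,0,0,0,0,0,0.45])

```text
clock: 37.42
position: [0.5801, -0.0702, 0.1668]
ee_rot: [-0.0, 0.723, 0.691, -0.0]
contact_force: [-0.1, 0.5, 0.1]
width: 0.0386
```

Run:
```python
from rodfit import *
ims,Cs=snap('wrist','w25');im,C=snap('scene','s10'); crop(im,'c17',240,220,380,340,5.5)
togo([.5171,.3581,.2],0)
```

```text
at [ 0.5794 -0.0701  0.1656] yaw y -2.6257824620058092 tilt z [-0.0033  0.001  -1.    ] w 0.03834704720825267 F [-0.1691  0.4565 -0.413 ] t 37.525
rotvec tool deg [-0.191  -0.0528 -2.6259]
shift after turning (mm) [428.1736 -62.3185 -34.4329]
shift now (mm) [424.8977 -81.9838 -33.7994]
```

View pics/w25.png

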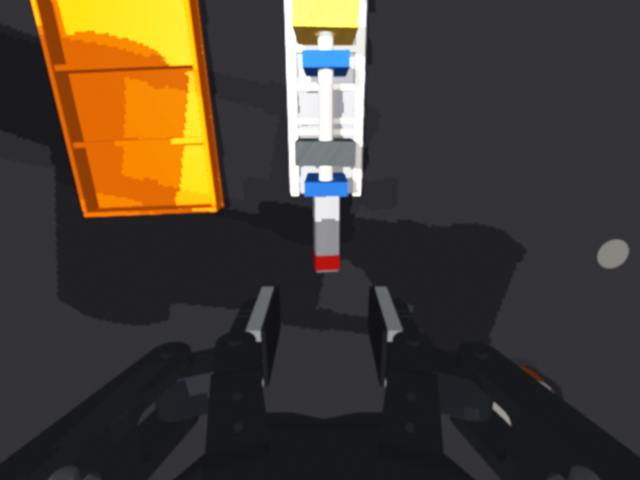

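View pics/c17.png

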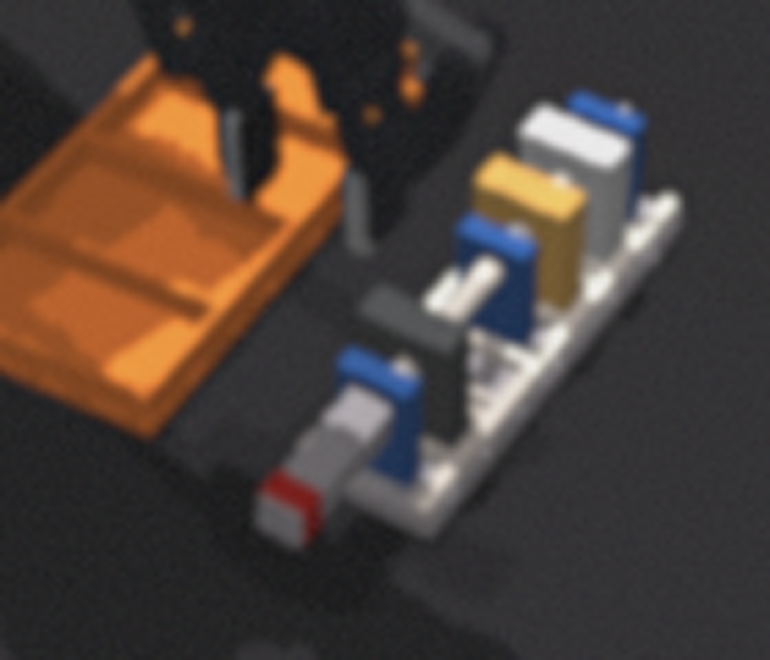

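Emit:
drive_tool(targets=[0,0,0,0,0,-35,0.6,0,0,-10.5,0,0,0,0.6,0,0,-10.5,0,0,0,0.6,0,0,-10.5,0,0,0,0.6,0,0,-10.5,0,0,0,0.6,0,0,-10.5,0,0,0,0.6,0,0,-10.5,0,0,0,0.6,0,0,-10.5,0,0,0,0.6,0,0,-10.5,0,0,0,0.6,0,0,-10.5,0,0,0,0.6,0,0,-10.5,0,0,0,0.6,0,0,0,0,0,0,0.6])

```text
clock: 39.02
position: [0.5799, -0.0702, 0.2006]
ee_rot: [-0.002, -0.107, 0.994, 0.001]
contact_force: [-0.1, -0.4, 0.3]
width: 0.0509
```

Run:
```python
from h import *
togo([.5171,.3581,.2],np.radians(103))
im,C=load('t2')
P=np.array([(186,379),(200,432)])/3+[150,120]-.33
X=p2w(cam('top'),P,.045);print(X,np.degrees(np.arctan2(*(X[0]-X[1])[[1,0]])))
P=np.array([(107,325),(240,292),(271,442),(143,475)])/3+[150,120]-.33
X=p2w(cam('top'),P,.04);print(X.mean(0),[np.degrees(np.arctan2(*(d)[[1,0]])) for d in (X[0]-X[3],X[1]-X[2])],np.linalg.norm(X[0]-X[3]),np.linalg.norm(X[0]-X[1]))
```

```text
at [ 0.5799 -0.0702  0.2006] yaw y 102.25058470023131 tilt z [-0.0031  0.0008 -1.    ] w 0.050872342597649965 F [-0.1123 -0.3965  0.2872] t 39.025
rotvec tool deg [ 0.0864 -0.1632 -0.7493]
shift after turning (mm) [-35.1783 431.4887   0.5528]
shift now (mm) [-29.535  431.9106   1.112 ]
[[0.5191 0.3604 0.045 ]
 [0.4762 0.3488 0.045 ]] 15.129664140561184
[0.5162 0.3579 0.04  ] [np.float64(14.09101894061022), np.float64(11.782070575262688)] 0.12575456239496086 0.11088879233258254
```

Emit:
drive_tool(targets=[0,0,-0.8,-3,48,0,0.6,0,0,0,-4,48,0,0.6,0,0,0,-4,48,0,0.6,0,0,0,-4,48,0,0.6,0,0,0,-4,48,0,0.6,0,0,0,-4,48,0,0.6,0,0,0,-4,48,0,0.6,0,0,0,-4,48,0,0.6,0,0,0,-4,47,0,0.6,0,0,0,0,0,0,0.6,0,0,0,0,0,0,0.6])

```text
clock: 40.4
position: [0.5168, 0.3567, 0.2013]
ee_rot: [-0.001, -0.114, 0.993, -0.001]
contact_force: [-0.2, -0.3, 0.1]
width: 0.0511
```

Run:
```python
from h import *
im,C=snap('wrist','w26')
togo([.5171,.3581,.2],np.radians(103))
```

```text
at [0.5171 0.3562 0.2016] yaw y 103.07190364214937 tilt z [-0.0011 -0.0014 -1.    ] w 0.05145219038967308 F [-0.0723  0.0465  0.906 ] t 40.45
rotvec tool deg [-0.0649 -0.0769  0.0719]
shift after turning (mm) [-0.465   1.7945  1.6047]
shift now (mm) [-0.4694  1.7958  1.602 ]
```

View pics/w26.png

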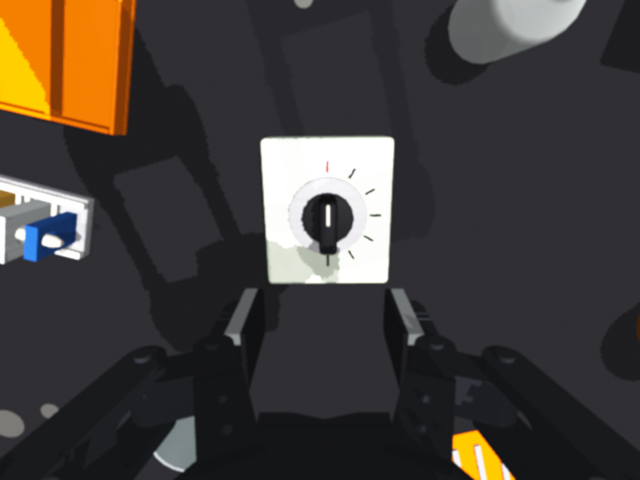

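Run:
```python
from h import *
im,C=load('w26')
X=p2w(C,[(327,167.5),(328,260),(375.5,215)],.04);print(X,X[:2].mean(0),np.degrees(np.arctan2(*(X[1]-X[0])[[1,0]])))
B=p2w(C,[(262,137),(393,137),(387,283),(268,283)],.04);print(B.mean(0),np.degrees(np.arctan2(*(B[3]-B[0]+B[2]-B[1])[[1,0]])),np.linalg.norm(B[0]-B[1]),np.linalg.norm(B[0]-B[3]))
crop(im,'c18',260,130,400,290,4)
c=(X[:2].mean(0)+B.mean(0))/2
togo([c[0],c[1],.1],np.radians(103))
```

```text
[[0.4761 0.3495 0.04  ]
 [0.5556 0.369  0.04  ]
 [0.506  0.3993 0.04  ]] [0.5158 0.3592 0.04  ] 13.801978676886051
[0.5149 0.359  0.04  ] 13.199381066310968 0.1058031284734727 0.12875530344551467
at [0.5171 0.3562 0.2016] yaw y 103.07190364214937 tilt z [-0.0011 -0.0014 -1.    ] w 0.05145219038967308 F [-0.0723  0.0465  0.906 ] t 40.45
rotvec tool deg [-0.0649 -0.0769  0.0719]
shift after turning (mm) [  1.0098   3.1589 101.6047]
shift now (mm) [  0.8695   3.2752 101.6023]
```

View pics/c18.png

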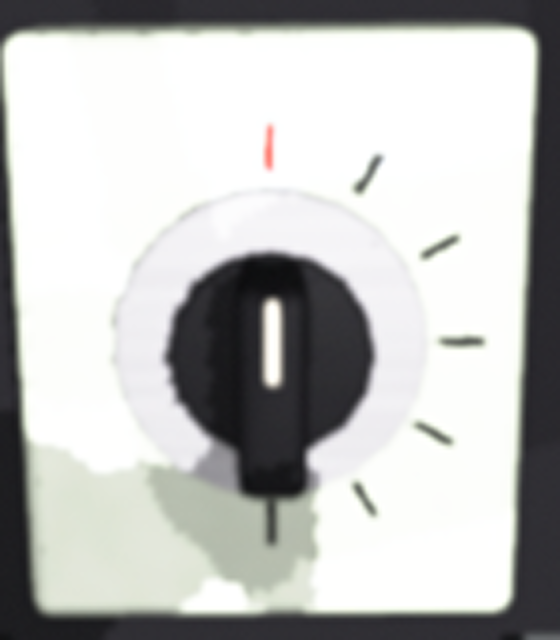

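Emit:
drive_tool(targets=[0,0,0,0.9,3.2,0,0.6,0,0,0,0,0,45,0.6,0,0,0,0,0,40,0.6,0,0,0,0,0,15,0.6,0,0,0,0,0,0,0.6,0,0,0,0,0,0,0.6])

```text
clock: 41.2
position: [0.5169, 0.3607, 0.1041]
ee_rot: [0.002, -0.114, 0.993, 0.001]
contact_force: [0.0, -0.7, 1.2]
width: 0.0512
```

Run:
```python
from h import *
im,C=snap('wrist','w27')
togo([.5154,.3591,.058],np.radians(103.2))
print(w2p(C,[[.5154,.3591,.084],[.5154,.3591,.052]]))
```

```text
at [0.5169 0.3608 0.1042] yaw y 103.1575641056326 tilt z [ 0.0033  0.0018 -1.    ] w 0.051521826907566765 F [-0.2241 -0.1345 -0.5079] t 41.25
rotvec tool deg [ 0.0604  0.2055 -0.0425]
shift after turning (mm) [ 1.8322 -1.3494 46.1891]
shift now (mm) [ 1.9968 -1.3995 46.1808]
[[322.0714 283.4523]
 [322.2501 259.4729]]
```

View pics/w27.png

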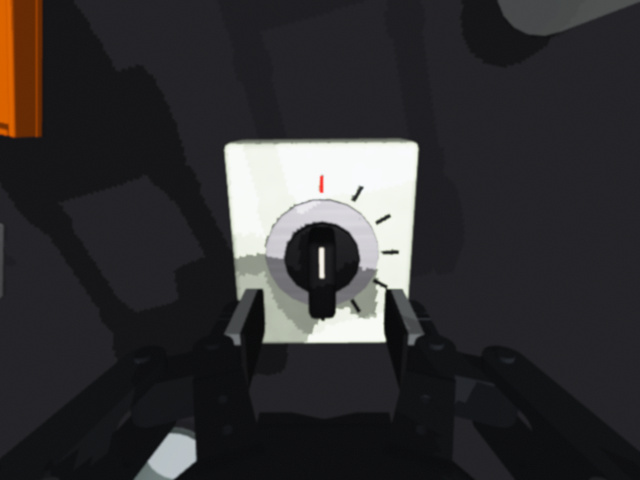

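Emit:
drive_tool(grip_force=30, targets=[0,0,0,1.3,-1.1,20,0.6,0,0,0,0,0,15,0.6,0,0,0,0,0,9,0.6,0,0,0,0,0,0,0.5,0,0,0,0,0,0,0.4])

```text
clock: 41.88
position: [0.515, 0.3592, 0.0587]
ee_rot: [0.0, -0.115, 0.993, 0.0]
contact_force: [0.3, -0.2, -0.2]
width: 0.034
```

Run:
```python
from h import *
im,C=snap('wrist','w28')
togo([.5154,.3591,.058],np.radians(103.2))
print(w2p(C,[[.5154,.3591,.084],[.5154,.3591,.052]]))
```

```text
at [0.515  0.3592 0.0589] yaw y 103.1766340557641 tilt z [ 0.0012  0.0007 -1.    ] w 0.03388917741111228 F [-0.3971 -0.9846 -0.1133] t 41.925
rotvec tool deg [ 0.0239  0.0741 -0.0234]
shift after turning (mm) [-0.3383 -0.194   0.8772]
shift now (mm) [-0.3372 -0.1942  0.8776]
[[324.5908 341.2342]
 [324.3944 300.458 ]]
```

View pics/w28.png

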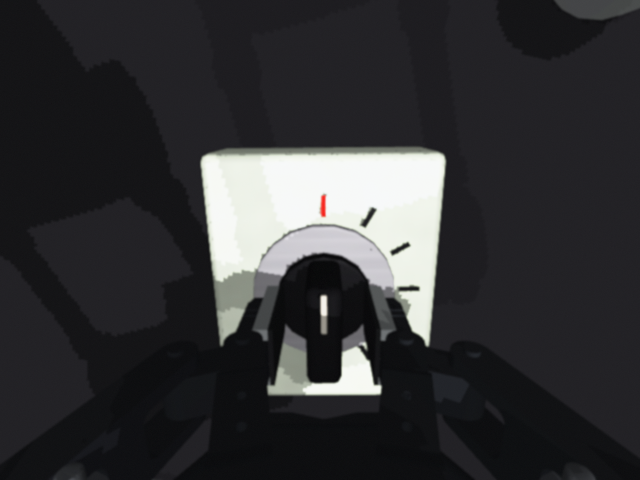

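Emit:
drive_tool(grip_force=40, targets=[0,0,0,0,0,0,0,0,0,0,0,0,0,0,0,0,0,0,0,0,0,0,0,0,0,0,0,0])

```text
clock: 42.42
position: [0.5149, 0.3591, 0.0589]
ee_rot: [0.001, -0.115, 0.993, 0.0]
contact_force: [-0.5, 0.8, 5.0]
width: 0.0132
```

Emit:
drive_tool(targets=[0,0,9,0,0,0,0,0,0,9,0,0,0,0,0,0,9,0,0,0,0,0,0,9,0,0,0,0,0,0,0,0,0,0,0])

```text
clock: 43.05
position: [0.5149, 0.3602, 0.0589]
ee_rot: [0.0, 0.197, 0.98, 0.001]
contact_force: [0.2, 3.8, 4.3]
width: 0.0129
```

Run:
```python
from h import *
togo([.5154,.3591,.058],np.radians(13.2)); print(get_state()['moment'],get_state()['qpos'])
```

```text
at [0.5149 0.3602 0.0589] yaw y 67.27291308098081 tilt z [ 0.0013  0.0025 -1.    ] w 0.012925724732725529 F [0.1558 3.7694 4.2859] t 43.05
rotvec tool deg [ 0.1567 -0.0631 54.0729]
shift after turning (mm) [-1.1532  0.1959  0.8834]
shift now (mm) [-0.8351 -0.8214  0.8813]
[0.6405 0.142  0.1427] [ 0.4988  0.4872  1.6283  0.0018  1.0237 -0.6763]
```

Turning freely with low forces; 54° remain.

Emit:
drive_tool(targets=[0,0,9,0,0,0,0,0,0,9,0,0,0,0,0,0,9,0,0,0,0,0,0,9,0,0,0,0,0,0,9,0,0,0,0,0,0,9,0,0,0,0,0,0,0,0,0,0,0,0,0,0,0,0,0,0])

```text
clock: 44.05
position: [0.5162, 0.3613, 0.0589]
ee_rot: [0.0, 0.62, 0.784, 0.003]
contact_force: [2.0, 5.5, 3.0]
width: 0.0132
```

Run:
```python
from h import *
im,C=snap('wrist','w29')
togo([.5154,.3591,.058],np.radians(13.2)); print(get_state()['moment'])
```

```text
at [0.5162 0.3613 0.0589] yaw y 13.296529309275689 tilt z [ 0.0039  0.0048 -1.    ] w 0.013237391579586045 F [1.82   6.2897 1.1803] t 44.1
rotvec tool deg [ 0.2782 -0.216   0.0971]
shift after turning (mm) [-1.9351 -1.3072  0.9129]
shift now (mm) [-1.9363 -1.3149  0.8992]
[ 0.9166 -0.1757 -0.0148]
```

View pics/w29.png

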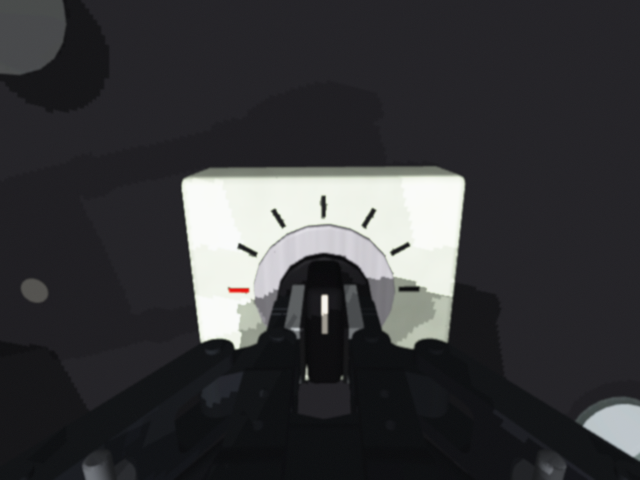

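Emit:
drive_tool(targets=[0,0,0,0,0,0,0.4,0,0,0,0,0,0,0.5,0,0,0,0,0,0,0.5,0,0,0,0,0,0,0.5,0,0,0,0,0,-20,0.5,0,0,0,0,0,-50,0.5,0,0,0,0,0,-60,0.5,0,0,0,0,0,0,0.5,0,0,0,0,0,0,0.5])

```text
clock: 45.22
position: [0.5142, 0.3586, 0.1881]
ee_rot: [-0.0, 0.621, 0.784, -0.0]
contact_force: [-0.4, -0.2, -0.3]
width: 0.0429
```

Run:
```python
from h import *
im,C=snap('wrist','w30'); im,C=snap('scene','s11');snap('top','t11')
togo([.5154,.3591,.058],np.radians(13.2)); crop(im,'c19',270,140,450,320,4)
```

```text
at [0.5135 0.3583 0.1864] yaw y 13.174601074492802 tilt z [-0.0032 -0.0017 -1.    ] w 0.04294930143977741 F [0.3684 0.5809 0.9371] t 45.375
rotvec tool deg [-0.2002  0.0523 -0.0253]
shift after turning (mm) [  0.3567   1.9908 128.4051]
shift now (mm) [  0.4749   2.4394 128.397 ]
```

View pics/w30.png

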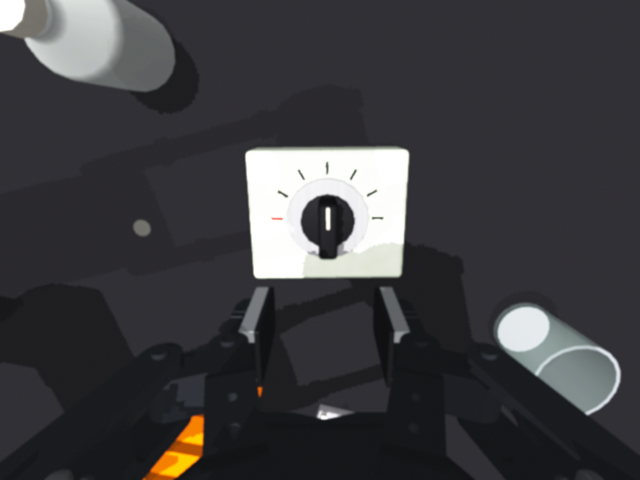

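View pics/c19.png

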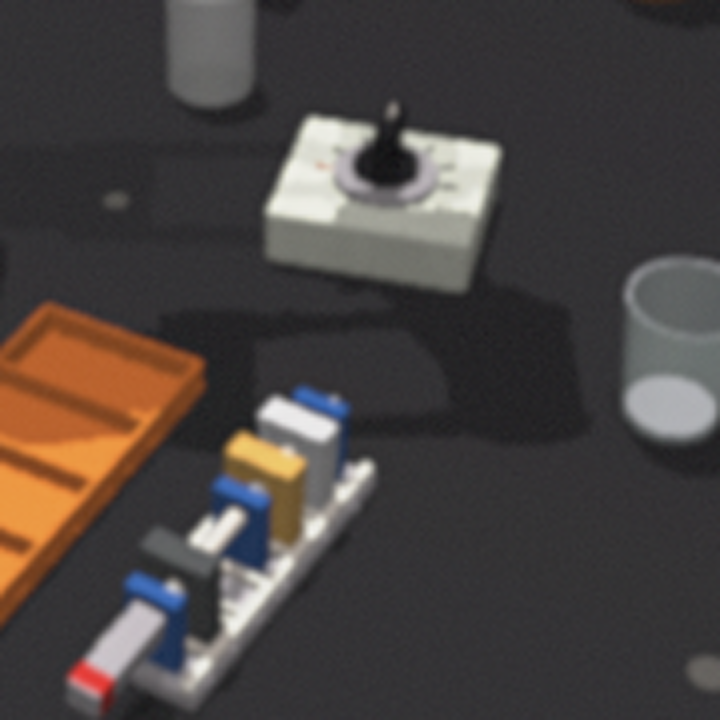

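View pics/t11.png

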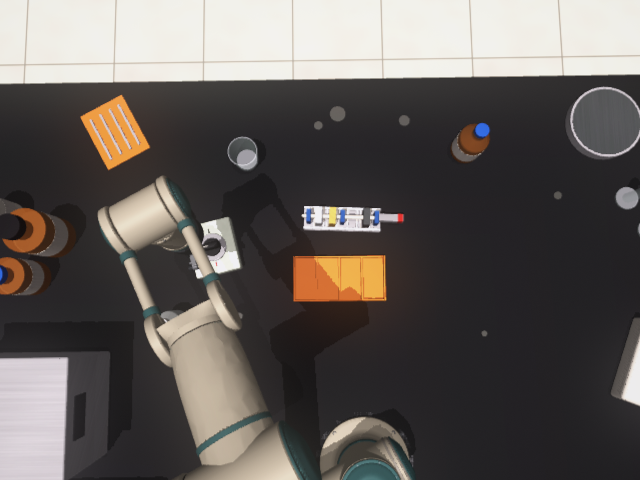

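Run:
```python
from h import *
im,C=load('t11'); print(im[217,370:412].astype(int).tolist()); print(p2w(C,[(403.5,218),(404.5,218)],.055)); crop(im,'c20',290,200,420,240,6)
```

```text
[[232, 230, 232], [241, 239, 241], [241, 239, 241], [240, 239, 241], [198, 181, 175], [193, 118, 86], [195, 106, 65], [195, 106, 65], [165, 94, 62], [198, 185, 192], [203, 196, 205], [202, 196, 204], [202, 196, 204], [202, 196, 204], [202, 196, 205], [202, 196, 205], [202, 196, 205], [201, 195, 204], [202, 196, 205], [201, 195, 204], [202, 197, 204], [202, 197, 204], [201, 196, 204], [202, 196, 204], [202, 196, 204], [202, 196, 205], [201, 195, 204], [169, 165, 209], [81, 82, 227], [49, 53, 230], [49, 53, 230], [49, 53, 229], [74, 77, 226], [85, 81, 129], [52, 49, 54], [42, 40, 44], [41, 40, 44], [42, 40, 44], [41, 39, 44], [41, 39, 43], [41, 38, 43], [40, 38, 43]]
[[ 0.579  -0.1035  0.055 ]
 [ 0.579  -0.1059  0.055 ]]
```

View pics/c20.png

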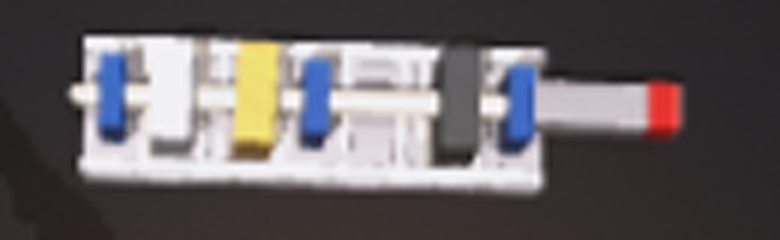

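```bash
python3 -c "
from rig import *; print(sign_off())"
```

```text
the job is handed in; nothing more can be done
None
```

I handed the job in at about 45 s on the robot clock, with all three stages done. Sign-off reports no verdict, so these are my own last checks.

- **Coupons:** Three were in the bin: aluminium, brass and steel. There was no copper coupon. In the pictures each stands upright in its own pocket, with steel in slot 1, brass in slot 3 and aluminium in slot 4.
- **Rod:** It was knocked aside early in the run, so I measured it again before gripping. I took the entry end to be the right-hand end (−y, nearest the rod), because no mark showed which end it is. The rod went through all three plates and coupons without snagging until the handle met the first plate, with about 3–4 N of contact. The final top picture shows the tip out past the last plate, and the position of the handle's end puts the gap at the first plate within about 1 mm.
- **Dial:** I turned it 90° clockwise and let go. It rests with the pointer on the third tick after the red one, which is three clicks for three coupons.
- **Bystanders:** The bottles and beaker were not touched and look unmoved in the pictures. I did not measure their positions again at the end. The gripper is open and clear above the timer.

No check failed. The only disagreements were about 1 mm between camera views, plus position readings that settled by up to 4 mm after moves, which I corrected before each placement.

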